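# Press a bronze bushing home in a stirrer bearing housing

## Task

Fit the new bronze bushing to the bearing housing of the stirrer: start it by hand, nose down, in the bore and let go, then take the bushing driver, set its pilot in the bushing and press the bushing steadily in, never forcing or hammering it, until its shoulder bottoms flush on the brass seat ring in the housing. The ring's depth differs from housing to housing, so go by feel: lean on it firmly for a moment to be sure that it is home, then stand the driver back in its socket; leave the other things on the bench alone.

Things in the scene. Friction and masses are not known exactly. Their poses are not given: they have to be found in the camera images.
- bushing_center (a point): Bronze flanged bushing, 29 mm tall, 90 g, upright in the tray: nose of 24 mm diameter, 24 mm long, its foot bevelled 1.5 mm; on top a round shoulder of 36 mm diameter, 5 mm thick, to grip by its rim; a 14 mm hole down the middle. The point is its centre, on the axis 14.5 mm above the foot, 9.5 mm below the underside and 14.5 mm below the top of the shoulder. z points to the shoulder.
- parts_tray: Fixed shallow steel tray, 110 x 90 mm, in which the bushing stands shoulder up; floor 2.5 mm thick, rim 9 mm high. Origin under its centre.
- bore_mouth (a point): Centre of the mouth of the bore, on the flat top face of the housing; z points up. The nose drops in freely until its foot is about 16 mm below this point, then must be pressed past sprung leaves, against some 8 to 22 N, until the shoulder bottoms on the brass seat ring, 0.5 to 8.5 mm below the face, differently each time: only the feel tells. Lean on it there with 20 to 35 N; over 45 N spoils the bushing.
- housing: Fixed grey cast bearing housing on a square foot, bolted to a steel plate of 124 x 110 mm. Round boss, face 57 mm wide, 55 mm above the bench, with a counterbore of 40 mm diameter, the seat ring in it and a bore of 25.2 mm, over 35 mm deep. Six sprung steel leaves with bevelled tops line it 11 to 29 mm below the face and stand in to 22.4 mm; they hold the bushing. Origin below the bore.
- driver_center (a point): Bushing driver, 105 mm tall, 130 to 210 g, upright in its stand. From the bottom: pilot of 11 mm diameter, 8 mm long, tip bevelled; flat pressing face of a steel head, 34 mm diameter, up to 22 mm above the tip; black handle of 24 mm diameter, 27 to 89 mm above the tip, to grip; red knob, 34 mm. The point is on the axis in the handle, 53 mm above the tip, 45 mm above the face. z points to the knob.
- stand_socket (a point): Centre of the mouth of the driver's socket, on top of the stand. The socket is 38 mm in diameter and 14 mm deep, with a 16 mm hole for the pilot in its floor; the head's pressing face rests on the floor, so the driver's centre point then lies 31 mm above this point.
- driver_stand: Fixed dark blue block, 130 x 60 x 26 mm, with the driver's socket near one end (32 mm from the middle, along -x) and two smaller steel heads, 32 mm high, in the rest of it (12 and 44 mm along +x). Origin under its centre.
- beaker_100: Small glass beaker, 53 mm across, 70 mm tall; leave it alone. Origin under its centre.
- dropper_bottle: Amber dropper bottle, 36 mm across, 100 mm tall; leave it alone. Origin under its centre.
- tape_roll: Roll of pale tape lying flat, 62 mm across, 19 mm high; leave it alone. Origin under its centre.
- felt_pen: Grey and black felt pen lying on the bench, 134 mm long; leave it alone. Origin under its centre.
- screwdriver: Red-handled screwdriver lying on the bench, 145 mm long; leave it alone. Origin under its centre.
- forceps: Steel forceps lying on the bench, 136 mm long; leave them alone. Origin under their centre.

How it is judged:
By the outcome, as a careful person would: the job done as asked, in the order asked, and still so for the second after the job is handed in, with the robot touching nothing.
It also fails if it takes over 69 s, if anything falls off the work surface, if the arm or the gripper's body presses on something with over 40 N, if the wrist force passes 120 N, or if a joint passes its speed limit or range.

## Robot

A 6-joint arm with a two-finger parallel gripper is mounted at the origin on a cart in front of the work surface, level with it; the furniture and walls round the work are solid. World frame = base frame: x ahead of the robot, y to its left, z up, the work surface at z = 0. Lengths are in m, angles in degrees, forces in N, time in s.
With the tool pointing down it reaches from about 0.35 to 0.875 m from the base axis. Payload 4.2 kg.
Tool frame: the origin (TCP) lies at the centre of the arm's flange, where the gripper is bolted on; the fingertips stand 182 mm ahead of it and the grasp point (between the pads) lies 164 mm ahead of it (r.nose_length is the distance from the TCP to the fingertips, in m); z points along the fingers, y is the line along which they close (so a half turn about z gives the same grasp; the last joint's range is limited). The gripper opens to 87 mm and grips with 3 to 60 N. Pads are 19 mm wide; open, the fingers measure 117 mm over their backs; the gripper's body (75 mm by 190 mm) begins 51 mm behind the grasp point.
Start: joints at [-60.298, 22.042, 0.453, 0, -68.411, -14.817], TCP at [0.161, -0.604, 0.405] pointing down, gripper open.
Joint ranges: [-179.83, 179.83], [-69.29, 118.12], [-61.27, 80.66], [-181.25, 117.63], [-171.15, -9.14], [-177.46, 177.46]. Speed limits (degrees/s): [159.86, 159.86, 180, 180, 180, 180].

## Interface

Orientations are given as a 3x3 rotation matrix whose columns are the frame's x, y, z axes.
In Python, from station import r, vision gives the robot as it stands. The module is installed in compiled form; this text tells all that it offers.
- The arm moves only by the shell command python3 -m creep 'ROWS'. ROWS is JSON, a list of rows, each a list of 7 numbers: the opening, from -1 (shut) to 1 (fully open), then the shift along the tool's x, y, z in mm, then the turn, a rotation vector about the tool's x, y, z in degrees. A call has 1 to 8 rows; each row is the pose to reach, as a shift and turn from the pose commanded when the call began, along the tool's axes at that moment; what a row does not reach only later rows make up. A row lasts 1/12 s, in which the tool goes at most 41.7 mm and 7.16 degrees, less where a joint would pass 70% of its speed; a pose out of reach is approached as far as the arm can. A call with a gripper value outside its range is refused whole. The fingers move at their own pace and stop on an object; the grip force is fixed at half the most. Time passes only in rows, so rows that repeat a pose let the fingers close. It gives the time, the measured TCP pose, the force, the opening and the grip force at its end, in the units of the state.
- r.sense(): the state, without advancing time (a new reading comes with each control period).
- vision.capture(name): name is "scene" or "top" or "wrist"; returns (picture, depth): 420x560x3 uint8, red, green, blue; 420x560 float32, m along the optical axis (not along the pixel's ray), 0 where there is no reading.
- vision.camera_model(name): a dict with "vertical_fov" (degrees; the focal length in pixels is half the picture's height over the tangent of half this angle, whatever the lens; pixels are square), "cx", "cy" (the principal point, pixels), "extrinsics" (4x4, takes a point from camera to world coordinates); the wrist camera has in their place "mount" (4x4, takes a point from camera to tool coordinates, whose origin is the TCP and whose axes are the flange's). Camera axes: x right, y down, z forward; pixel columns grow to the right and rows downward; lengths in m; the calibration is good to about 2 mm. A picture is of the moment at which its call begins: read the wrist's pose just before it. camera_model takes no time and is no camera call.
- r.finish_job(): hands the job in; it is judged then, once.
Trained networks look in the newest picture that a camera, given by its name, has taken for a name from the list of things; names that differ only in an ending like _2 or _b are one class to them, and where a whole thing is asked for, a point or a joint stands for the part that bears it (a point fixed in the world has none). Each returns a list of dicts, best first, with "conf" (0 to 1); they miss things now and then, are a little off and sometimes report something else, mostly with a low value. They report only what shows in the picture. A call takes as long as a camera call.
- vision.find_in(camera, thing): "uv" ([column, row] in pixels, amid what is visible of it).
- vision.cut_out(camera, thing): "region" (420x560 bool, what is visible of it) and "uv" ([column, row] in pixels, amid what is visible of it).
The state is a dict: "time_s": time; "joints": joint angles; "joint_velocities": joint speeds; "effort": joint torques, N m; "tcp_pos": TCP position; "ee_rot": TCP orientation; "wrist_force": force on the tool from outside, world axes, zero at the start; "moment": the same for the moment, N m; "gripper_width": opening from 0.0 (shut) to 1.0 (fully open); "gripper_force": force on a finger pad.
Only numpy, scipy, OpenCV 4.12 (cv2) and the standard library are available. Lean on these libraries where they do the work, as an engineer would, in place of code of your own. Each camera call takes 0.05 s, during which the arm holds its last target. There are 200 camera calls.

## Working session

There is one attempt and no reset: what is moved stays moved. The work goes in short steps, Python scripts to look and compute and a shell command to move; the robot and the scene stay as the last step left them, time stands still between calls to the robot, and variables do not carry over. Pictures are saved under pics/ and viewed, at most 10 in all, crops included, and the job is handed in when it is done.

```bash
mkdir -p pics
cat > h.py <<'E'
from station import r, vision
import numpy as np, cv2
def cap(cam):
    s=r.sense(); im,d=vision.capture(cam); m=vision.camera_model(cam)
    if "extrinsics" in m: T=np.array(m["extrinsics"])
    else:
        W=np.eye(4);W[:3,:3]=s["ee_rot"];W[:3,3]=s["tcp_pos"];T=W@np.array(m["mount"])
    f=210/np.tan(np.radians(m["vertical_fov"]/2))
    return im,d,T,f,m["cx"],m["cy"]
def cloud(c):
    im,d,T,f,cx,cy=c
    v,u=np.mgrid[:420,:560]
    P=np.stack([(u-cx)/f*d,(v-cy)/f*d,d],-1)@T[:3,:3].T+T[:3,3]
    P[d==0]=np.nan
    return P
def ray(c,uv,z):
    im,d,T,f,cx,cy=c
    q=T[:3,:3]@np.array([(uv[0]-cx)/f,(uv[1]-cy)/f,1]); t=(z-T[2,3])/q[2]
    return T[:3,3]+t*q
def save(n,im): cv2.imwrite("pics/"+n,im[...,::-1])
E
python3 - <<'E'
from h import *
names=["bushing_center","parts_tray","housing","driver_center","driver_stand","beaker_100","dropper_bottle"]
ims=[]
for cam in ["top","scene"]:
    c=cap(cam);P=cloud(c);im=c[0].copy()
    print(cam,c[2][:3,3].round(3),c[3])
    for n in names:
        for o in vision.cut_out(cam,n)[:2]:
            Q=P[o["region"]]; Q=Q[~np.isnan(Q[:,0])]
            print(n,round(o["conf"],2),np.round(o["uv"]),Q.min(0).round(3),Q.max(0).round(3),np.median(Q,0).round(3))
    save(cam+".png",im)
s=r.sense();print(s)
print(vision.camera_model("wrist"))
E
```

```text
top [ 0.345 -0.065  1.376] 463.97053851653175
bushing_center 0.26 [153. 249.] [ 0.395  0.265 -0.002] [0.526 0.339 0.039] [0.447 0.297 0.026]
parts_tray 0.84 [299. 243.] [ 0.386 -0.188 -0.008] [ 0.517 -0.068  0.039] [ 0.451 -0.128  0.004]
housing 0.6 [229. 231.] [0.434 0.02  0.   ] [0.575 0.148 0.065] [0.502 0.081 0.021]
driver_center 0.74 [150. 229.] [0.476 0.278 0.009] [0.513 0.316 0.116] [0.491 0.291 0.073]
driver_stand 0.57 [155. 245.] [ 0.395  0.264 -0.006] [0.533 0.341 0.113] [0.455 0.295 0.026]
beaker_100 0.89 [326. 175.] [ 0.64  -0.232 -0.005] [ 0.692 -0.182  0.074] [ 0.674 -0.209  0.028]
dropper_bottle 0.75 [381. 176.] [ 0.647 -0.383  0.007] [ 0.685 -0.348  0.105] [ 0.66  -0.36   0.048]
scene [-0.124  0.503  1.071] 539.0714500611836
bushing_center 0.61 [332. 244.] [ 0.436 -0.157 -0.   ] [ 0.483 -0.104  0.037] [ 0.452 -0.12   0.031]
parts_tray 0.92 [334. 251.] [ 0.382 -0.192 -0.004] [ 0.525 -0.064  0.037] [ 0.446 -0.123  0.004]
driver_center 0.89 [172. 317.] [ 0.475  0.259 -0.003] [0.577 0.317 0.114] [0.486 0.303 0.076]
driver_stand 0.77 [181. 341.] [ 0.393  0.262 -0.002] [0.5
[... 879 characters left out ...]
-01, -1.59672789e-07],
       [-4.91855989e-05, -1.32396494e-05, -9.99999999e-01]]), 'wrist_force': array([-0.82596978,  0.78094925,  0.73686467]), 'moment': array([-0.01175252,  0.03883555, -0.00523404]), 'gripper_force': 0.0, 'gripper_width': 1.0035028717750685}
{'vertical_fov': 67.5569503060839, 'cx': 281.6827590290101, 'cy': 210.0705068066899, 'mount': array([[-3.09308756e-04, -9.60320135e-01, -2.78899879e-01,
         7.73173717e-02],
       [ 9.99999946e-01, -3.27348614e-04,  1.81094581e-05,
         1.12944331e-03],
       [-1.08688366e-04, -2.78899859e-01,  9.60320185e-01,
         2.03714219e-02],
       [ 0.00000000e+00,  0.00000000e+00,  0.00000000e+00,
         1.00000000e+00]])}
```

Run:
```python
import cv2,numpy as np
a=cv2.imread("pics/top.png")[120:300,100:420];b=cv2.imread("pics/scene.png")[130:390,120:420]
a=cv2.resize(a,(533,300));b=cv2.resize(b,(346,300))
cv2.imwrite("pics/a.png",cv2.resize(cv2.imread("pics/top.png")[120:300,100:420],(800,450),interpolation=2))
```

```text
(no output)
```

View pics/a.png

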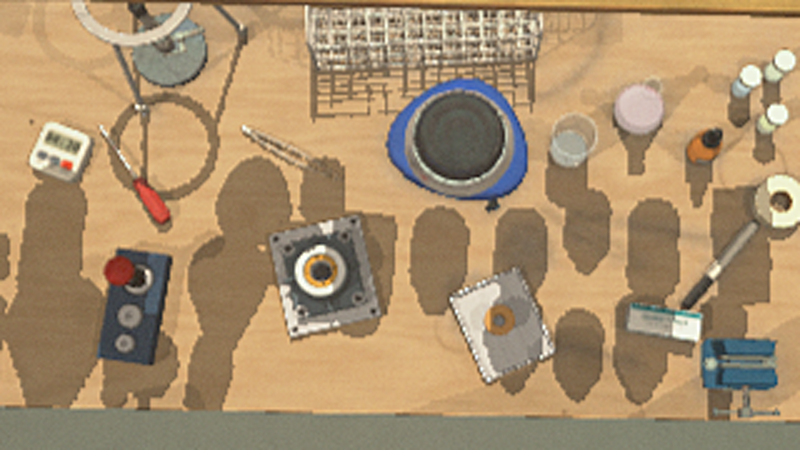

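View pics/scene.png

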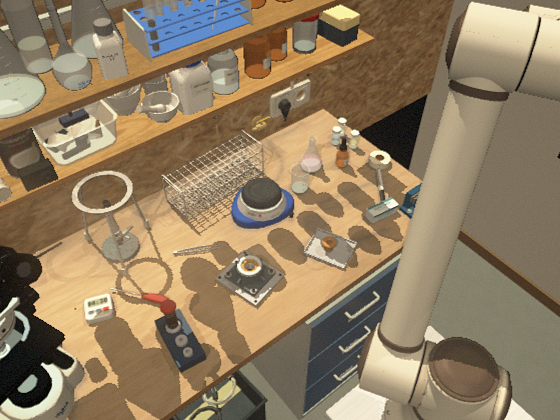

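```bash
python3 -m creep '[[1,-25,24,0,0,0,0],[1,-50,48,0,0,0,0],[1,-75,72,0,0,0,0],[1,-100,97,0,0,0,0],[1,-125,121,0,0,0,0],[1,-150,145,0,0,0,0],[1,-175,170,0,0,0,0],[1,-200,194,0,0,0,0]]'; python3 -m creep '[[1,-29,28,12,0,0,0],[1,-58,56,24,0,0,0],[1,-87,84,36,0,0,0],[1,-116,112,48,0,0,0],[1,-145,140,60,0,0,0],[1,-174,168,72,0,0,0],[1,-202,194,85,0,0,0],[1,-202,194,85,0,0,0]]'
cat >> h.py <<'E'
def ringfit(mask,c,z):
    # project mask's outer contour to plane z, fit circle
    k,_=cv2.findContours(mask.astype(np.uint8),cv2.RETR_EXTERNAL,cv2.CHAIN_APPROX_NONE)
    k=max(k,key=cv2.contourArea)[:,0,:]
    Q=np.array([ray(c,p,z)[:2] for p in k])
    A=np.c_[2*Q,np.ones(len(Q))]; s=np.linalg.lstsq(A,(Q**2).sum(1),rcond=None)[0]
    R=np.sqrt(s[2]+s[0]**2+s[1]**2); return s[:2],R,np.std(np.linalg.norm(Q-s[:2],axis=1)-R)
def totool(d):
    s=r.sense(); return (np.array(s["ee_rot"]).T@np.array(d)*1000).round(1)
E
python3 - <<'E'
from h import *
s=r.sense();print(s["time_s"],s["tcp_pos"],s["wrist_force"])
c=cap("wrist");P=cloud(c);save("w1.png",c[0])
for n in ["bushing_center","parts_tray"]:
    for o in vision.cut_out("wrist",n)[:2]:
        m=o["region"];Q=P[m];Q=Q[~np.isnan(Q[:,0])]
        print(n,o["conf"],o["uv"],np.median(Q,0).round(4),np.percentile(Q[:,2],[5,50,95]).round(4))
        for z0,z1,zz in [(.024,.038,.0315)]:
            mm=m&(P[...,2]>z0)&(P[...,2]<z1); 
            if mm.sum()>50: print(ringfit(mm,c,zz), np.nanmedian(P[mm],0), mm.sum())
E
```

```text
time_s: 1.47
tcp_pos: [0.3044, -0.3635, 0.405]
ee_rot: [[-0.966, -0.257, 0.001], [-0.257, 0.966, -0.0], [-0.0, -0.001, -1.0]]
wrist_force: [-0.1, -0.2, 0.5]
gripper_width: 0.998
gripper_force: 0.0
time_s: 2.13
tcp_pos: [0.4519, -0.1216, 0.3181]
ee_rot: [[-0.965, -0.263, -0.001], [-0.263, 0.965, 0.0], [0.001, 0.0, -1.0]]
wrist_force: [-0.5, -0.0, -1.1]
gripper_width: 1.002
gripper_force: 0.0
2.1333 [ 0.45190422 -0.12156985  0.31814088] [-0.5156298  -0.0342928  -1.05368039]
bushing_center 0.71 [281.3, 210.2] [ 0.4533 -0.1214  0.0311] [0.0035 0.0311 0.0324]
(array([ 0.45137731, -0.12198982]), np.float64(0.017741487348891152), np.float64(0.00027670798531116936)) [ 0.45146117 -0.12203964  0.03118869] 1119
parts_tray 0.74 [273.7, 188.8] [ 0.4415 -0.1288  0.0025] [0.0012 0.0025 0.0088]
```

View pics/w1.png

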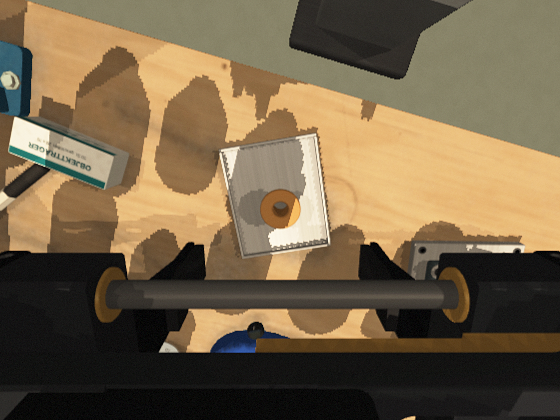

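```bash
python3 -m creep '[[1,0.6,-0.2,25,0,0,0],[1,0.6,-0.2,55,0,0,0],[1,0.6,-0.2,85,0,0,0],[1,0.6,-0.2,105,0,0,0],[1,0.6,-0.2,113.5,0,0,0],[1,0.6,-0.2,113.5,0,0,0]]';  python3 -m creep '[[0,0,0,0,0,0,0],[-0.3,0,0,0,0,0,0],[-1,0,0,0,0,0,0],[-1,0,0,0,0,0,0],[-1,0,0,0,0,0,0],[-1,0,0,0,0,0,0],[-1,0,0,0,0,0,0],[-1,0,0,0,0,0,0]]'
```

```text
time_s: 2.78
tcp_pos: [0.448, -0.1272, 0.2051]
ee_rot: [[-0.967, -0.255, -0.003], [-0.255, 0.967, -0.0], [0.003, 0.001, -1.0]]
wrist_force: [-0.9, 0.1, -0.3]
gripper_width: 0.998
gripper_force: 0.0
time_s: 3.45
tcp_pos: [0.4489, -0.1261, 0.2064]
ee_rot: [[-0.966, -0.257, 0.0], [-0.257, 0.966, 0.0], [-0.0, -0.0, -1.0]]
wrist_force: [0.0, 0.5, -0.4]
gripper_width: 0.478
gripper_force: 0.0
```

```bash
python3 -m creep '[[0.6,0,0,0,0,0,0],[0.6,-1,1,0.5,0,0,0],[0.6,-3.5,3.3,1.5,0,0,0],[0.6,-3.5,3.3,1.5,0,0,0],[0.6,-3.5,3.3,1.5,0,0,0],[0.6,-3.5,3.3,1.5,0,0,0]]'
cat > m.py <<'E'
from h import *
import sys
def bush(zz,z0,z1,name):
    s=r.sense();c=cap("wrist");P=cloud(c);save(name,c[0])
    print(s["time_s"],s["tcp_pos"],np.abs(s["joint_velocities"]).max())
    for o in vision.cut_out("wrist","bushing_center")[:2]:
        m=o["region"];mm=m&(P[...,2]>z0)&(P[...,2]<z1)
        print(o["conf"],o["uv"],m.sum(),mm.sum(),np.nanmedian(P[m],0))
        if mm.sum()>50: print(ringfit(mm,c,zz))
bush(*map(float,sys.argv[1:4]),sys.argv[4])
E
python3 m.py .0315 .024 .038 w2.png
```

```text
time_s: 3.95
tcp_pos: [0.4515, -0.1219, 0.2047]
ee_rot: [[-0.966, -0.257, -0.0], [-0.257, 0.966, 0.0], [0.0, 0.0, -1.0]]
wrist_force: [0.2, -0.4, -0.6]
gripper_width: 0.782
gripper_force: 0.0
3.95 [ 0.45145826 -0.1219028   0.20466302] 0.19424035900519648
0.85 [281.3, 261.6] 2489 2058 [ 0.44636146 -0.12289892  0.0309188 ]
(array([ 0.44687203, -0.12300085]), np.float64(0.015367452435733226), np.float64(0.002300346057029329))
```

View pics/w2.png

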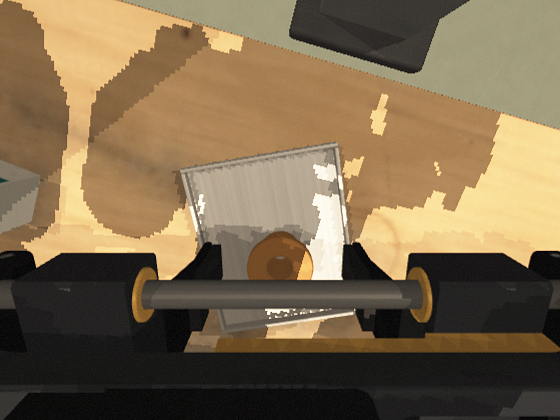

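```bash
python3 -m creep '[[-1,0,0,0,0,0,0],[-1,0,0,0,0,0,0],[-1,0,0,0,0,0,0],[-1,0,0,0,0,0,0],[-1,0,0,0,0,0,0],[-1,0,0,0,0,0,0],[-1,0,0,0,0,0,0],[-1,0,0,0,0,0,0]]';  python3 -m creep '[[-1,0,0,0,0,0,0],[-1,0,0,0,0,0,0],[-1,0,0,-10,0,0,0],[-1,0,0,-30,0,0,0],[-1,0,0,-60,0,0,0],[-1,0,0,-90,0,0,0],[-1,0,0,-110,0,0,0],[-1,0,0,-110,0,0,0]]'
```

```text
time_s: 4.72
tcp_pos: [0.4515, -0.1221, 0.2048]
ee_rot: [[-0.966, -0.257, 0.0], [-0.257, 0.966, -0.0], [-0.0, -0.0, -1.0]]
wrist_force: [0.6, -0.3, 1.2]
gripper_width: 0.403
gripper_force: 30.0
time_s: 5.38
tcp_pos: [0.4525, -0.122, 0.319]
ee_rot: [[-0.966, -0.258, 0.009], [-0.258, 0.966, -0.0], [-0.009, -0.003, -1.0]]
wrist_force: [0.4, -0.0, -0.5]
gripper_width: 0.399
gripper_force: 30.0
```

```bash
python3 -m creep '[[-1,-8,10,0,0,0,0],[-1,-28,40,0,0,0,0],[-1,-50,72,0,0,0,0],[-1,-72,104,0,0,0,0],[-1,-94,136,0,0,0,0],[-1,-114,166,0,0,0,0],[-1,-126,180,0,0,0,0],[-1,-130,186,0,0,0,0]]';  python3 -m creep '[[-1,0,0,0,0,0,0],[-1,0,0,0,0,0,0],[-1,0,0,0,0,0,0],[-1,0,0,0,0,0,0]]'
python3 - <<'E'
from h import *
s=r.sense();c=cap("wrist");P=cloud(c);save("w3.png",c[0]);np.save("P3.npy",P)
print(s["tcp_pos"],np.abs(s["joint_velocities"]).max())
for n in ["housing","bore_mouth","bushing_center"]:
    for o in vision.cut_out("wrist",n)[:2]:
        m=o["region"];print(n,o["conf"],o["uv"],m.sum(),np.nanmedian(P[m],0))
m=(P[...,2]>.051)&(P[...,2]<.059)&(np.hypot(P[...,0]-.5,P[...,1]-.083)<.05)
print(m.sum(),np.nanmedian(P[m],0),ringfit(m,c,.055))
E
```

```text
time_s: 6.05
tcp_pos: [0.5301, 0.0937, 0.3135]
ee_rot: [[-0.966, -0.26, -0.001], [-0.26, 0.966, -0.0], [0.001, -0.0, -1.0]]
wrist_force: [0.4, 0.3, -1.4]
gripper_width: 0.403
gripper_force: 30.0
time_s: 6.38
tcp_pos: [0.5288, 0.0897, 0.3146]
ee_rot: [[-0.967, -0.255, -0.001], [-0.255, 0.967, -0.0], [0.001, -0.0, -1.0]]
wrist_force: [0.1, -0.3, -0.1]
gripper_width: 0.395
gripper_force: 30.0
[0.52875777 0.08974455 0.3146198 ] 0.37475029156049383
housing 0.57 [283.5, 171.9] 15782 [0.4919313  0.08289489 0.02167356]
bore_mouth 0.91 [286.0, 174.7] 15661 [0.49232107 0.08254819 0.0217111 ]
bushing_center 0.78 [282.1, 260.0] 2619 [0.52363295 0.08958924 0.14071001]
2733 [0.50031006 0.08471005 0.05444188] (array([0.50187104, 0.08517538]), np.float64(0.02935317046883957), np.float64(0.000677487093507639))
```

View pics/w3.png

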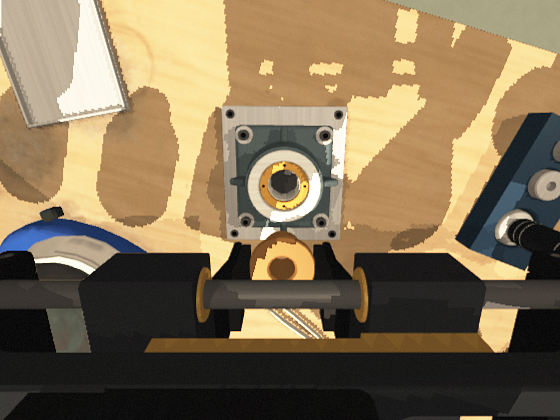

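Run:
```python
from h import *
im=cv2.imread("pics/w3.png");P=np.load("P3.npy")
s=r.sense();m=vision.camera_model("wrist");W=np.eye(4);W[:3,:3]=s["ee_rot"];W[:3,3]=s["tcp_pos"];T=W@np.array(m["mount"])
c=(im,None,T,210/np.tan(np.radians(m["vertical_fov"]/2)),m["cx"],m["cy"])
hsv=cv2.cvtColor(im,cv2.COLOR_BGR2HSV)
near=np.hypot(P[...,0]-.5,P[...,1]-.084)<.05
br=near&(hsv[...,0]>8)&(hsv[...,0]<30)&(hsv[...,1]>110)&(P[...,2]>.04)
br=cv2.morphologyEx(br.astype(np.uint8),cv2.MORPH_OPEN,np.ones((2,2)))
n,l,st,ce=cv2.connectedComponentsWithStats(br);i=1+st[1:,4].argmax();br=l==i
z=np.nanmedian(P[br][:,2]);print("brass",st[i],z,ringfit(br,c,z))
fc=near&(P[...,2]>.053)&(P[...,2]<.057);print(np.nanmedian(P[fc][:,2]))
bp=(l==-1)
reg=(hsv[...,0]>5)&(hsv[...,0]<25)&(hsv[...,1]>60)&(P[...,2]>.135)
reg[:230]=0
mm=(P[...,2]>.13)&(P[...,2]<.15);mm[:, :240]=0;mm[:,325:]=0
v,u=np.where(mm&reg);print("bush",u.min(),u.max(),v.min(),np.nanmedian(P[mm&reg],0))
for uv in [(282,267),(282,234)]: print(ray(c,uv,.3146-.1732))
cv2.imwrite("pics/w3c.png",cv2.resize(im[130:290,210:360],(750,600+200))[:600])
```

```text
brass [ 145  333  350   21 5584] 0.23041615398437992 (array([0.50836896, 0.09537799]), np.float64(0.025407432187058807), np.float64(0.01158719361977336))
0.054717165559300715
bush 241 323 235 [0.52204783 0.08831667 0.14093566]
[0.52781655 0.09137342 0.1414    ]
[0.50959299 0.08655215 0.1414    ]
```

View pics/w3c.png

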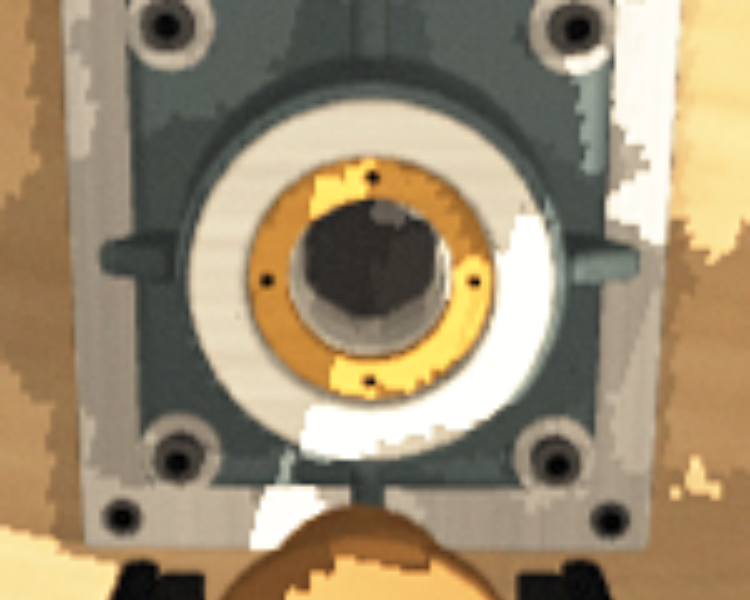

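```bash
python3 - <<'E'
from h import *
s=r.sense();m=vision.camera_model("wrist");W=np.eye(4);W[:3,:3]=s["ee_rot"];W[:3,3]=s["tcp_pos"];T=W@np.array(m["mount"])
c=(0,0,T,210/np.tan(np.radians(m["vertical_fov"]/2)),m["cx"],m["cy"])
b=ray(c,(283.9,185.3),.055);print(s["tcp_pos"],s["time_s"],b,totool(b-s["tcp_pos"]))
b=ray(c,(282.3,268),.3146-.1735);print(b,totool(b-s["tcp_pos"]))
c=cap("top");P=cloud(c);ok=(np.hypot(P[...,0]-.5,P[...,1]-.085)<.04)&(P[...,2]>.05);print(np.nanmean(P[ok],0),ok.sum())
E
python3 -m creep '[[-1,0,0,0,0,0,0],[-1,0,0,0,0,0,0]]'
```

```text
[0.52910516 0.09036308 0.3149661 ] 6.5833 [0.50157915 0.08606294 0.055     ] [ 27.8   2.9 260. ]
[0.52849148 0.09171928 0.1411    ] [  0.3   1.5 173.9]
[0.50415459 0.08384364 0.39327003] 1797
time_s: 6.8
tcp_pos: [0.5292, 0.091, 0.3148]
ee_rot: [[-0.966, -0.257, 0.0], [-0.257, 0.966, 0.0], [-0.0, 0.0, -1.0]]
wrist_force: [-0.7, -0.0, -0.3]
gripper_width: 0.402
gripper_force: 30.0
```

Run:
```python
from h import *
for i in range(3):
    s=r.sense();c=cap("wrist");P=cloud(c)
    m=(P[...,2]>.052)&(P[...,2]<.058)&(np.hypot(P[...,0]-.5015,P[...,1]-.086)<.034)&(c[0].min(-1)>110)
    m=cv2.morphologyEx(m.astype(np.uint8),cv2.MORPH_OPEN,np.ones((3,3)))>0
    f=ringfit(m,c,.055);print(f,s["tcp_pos"],totool(np.r_[f[0],.055]-s["tcp_pos"]))
```

```text
(array([0.50216537, 0.08543193]), np.float64(0.027916095444499512), np.float64(0.0003860298245560564)) [0.52924507 0.09100126 0.31484195] [ 27.6   1.6 259.8]
(array([0.50220433, 0.08541461]), np.float64(0.02798005116125212), np.float64(0.00022941756773194798)) [0.52925361 0.09105861 0.31481254] [ 27.6   1.5 259.8]
(array([0.50228451, 0.085457  ]), np.float64(0.027932532146796883), np.float64(0.0003098342075207253)) [0.52926603 0.09110422 0.31479669] [ 27.5   1.5 259.8]
```

```bash
python3 -m creep '[[-1,12,0,10,0,0,0],[-1,24,0,25,0,0,0],[-1,27.3,0.2,38,0,0,0],[-1,27.3,0.2,44,0,0,0],[-1,27.3,0.2,48,0,0,0],[-1,27.3,0.2,50,0,0,0],[-1,27.3,0.2,50,0,0,0],[-1,27.3,0.2,50,0,0,0]]';  python3 -m creep '[[-1,0,0,0,0,0,0],[-1,0,0,0,0,0,0],[-1,0,0,1.5,0,0,0],[-1,0,0,3,0,0,0],[-1,0,0,4.5,0,0,0],[-1,0,0,6,0,0,0],[-1,0,0,7.5,0,0,0],[-1,0,0,9,0,0,0]]'
```

```text
time_s: 7.62
tcp_pos: [0.5034, 0.0846, 0.2652]
ee_rot: [[-0.966, -0.257, 0.001], [-0.257, 0.966, 0.0], [-0.001, 0.0, -1.0]]
wrist_force: [0.6, -0.2, -0.3]
gripper_width: 0.396
gripper_force: 30.0
time_s: 8.28
tcp_pos: [0.5028, 0.0843, 0.2555]
ee_rot: [[-0.966, -0.257, -0.0], [-0.257, 0.966, -0.0], [0.0, -0.0, -1.0]]
wrist_force: [0.0, 0.1, -1.0]
gripper_width: 0.4
gripper_force: 30.0
```

```bash
python3 -m creep '[[-1,0,0,1,0,0,0],[-1,0,0,2,0,0,0],[-1,0,0,3,0,0,0],[-1,0,0,4,0,0,0],[-1,0,0,4,0,0,0]]';python3 -m creep '[[-1,0,0,1,0,0,0],[-1,0,0,2,0,0,0],[-1,0,0,3,0,0,0],[-1,0,0,4,0,0,0],[-1,0,0,4,0,0,0]]'
```

```text
time_s: 8.7
tcp_pos: [0.5028, 0.0843, 0.2515]
ee_rot: [[-0.966, -0.257, -0.0], [-0.257, 0.966, -0.0], [0.0, -0.0, -1.0]]
wrist_force: [-1.0, 0.5, -1.1]
gripper_width: 0.397
gripper_force: 30.0
time_s: 9.12
tcp_pos: [0.5028, 0.0843, 0.2475]
ee_rot: [[-0.966, -0.257, -0.0], [-0.257, 0.966, -0.0], [0.0, -0.0, -1.0]]
wrist_force: [-1.3, 0.5, -1.1]
gripper_width: 0.399
gripper_force: 30.0
```

```bash
python3 -m creep '[[-1,0,0,1,0,0,0],[-1,0,0,2,0,0,0],[-1,0,0,3,0,0,0],[-1,0,0,4,0,0,0],[-1,0,0,4,0,0,0]]';python3 -m creep '[[0,0,0,0,0,0,0],[0.3,0,0,0,0,0,0],[0.5,0,0,0,0,0,0],[0.5,0,0,0,0,0,0],[0.5,0,0,0,0,0,0],[0.5,0,0,0,0,0,0]]'; python3 -m creep '[[0.8,0,0,-5,0,0,0],[0.8,0,0,-20,0,0,0],[0.8,0,0,-45,0,0,0],[0.8,0,0,-75,0,0,0],[0.8,0,0,-102,0,0,0],[0.8,0,0,-105,0,0,0],[0.8,0,0,-105,0,0,0],[0.8,0,0,-105,0,0,0]]'; python3 -m creep '[[1,0,0,0,0,0,0],[1,0,0,0,0,0,0],[1,0,0,0,0,0,0]]'
python3 - <<'E'
from h import *
s=r.sense();c=cap("wrist");P=cloud(c);save("w4.png",c[0])
print(s["tcp_pos"])
for o in vision.cut_out("wrist","bushing_center")[:2]:
    m=o["region"];zz=np.nanmedian(P[m][:,2]);print(o["conf"],o["uv"],m.sum(),np.nanpercentile(P[m][:,2],[10,50,90]),ringfit(m,c,zz))
cv2.imwrite("pics/w4c.png",cv2.resize(c[0][120:320,150:410],(780,600))[...,::-1])
# plane fit of shoulder top
E
```

```text
time_s: 9.53
tcp_pos: [0.5028, 0.0843, 0.2435]
ee_rot: [[-0.966, -0.257, -0.0], [-0.257, 0.966, -0.0], [0.0, -0.0, -1.0]]
wrist_force: [0.6, 0.3, -0.7]
gripper_width: 0.4
gripper_force: 30.0
time_s: 10.03
tcp_pos: [0.5029, 0.0844, 0.2439]
ee_rot: [[-0.966, -0.257, 0.0], [-0.257, 0.966, 0.0], [-0.0, 0.0, -1.0]]
wrist_force: [0.6, -0.0, -1.1]
gripper_width: 0.72
gripper_force: 0.0
time_s: 10.7
tcp_pos: [0.5024, 0.0842, 0.3486]
ee_rot: [[-0.967, -0.257, -0.0], [-0.257, 0.967, 0.0], [0.0, 0.0, -1.0]]
wrist_force: [-0.5, -0.8, -0.7]
gripper_width: 0.896
gripper_force: 0.0
time_s: 10.95
tcp_pos: [0.5027, 0.0843, 0.3476]
ee_rot: [[-0.966, -0.257, -0.002], [-0.257, 0.966, -0.001], [0.002, -0.0, -1.0]]
wrist_force: [1.0, -0.1, 0.0]
gripper_width: 0.987
gripper_force: 0.0
[0.50269832 0.08427537 0.34763728]
0.81 [282.9, 214.4] 1255 [0.0619635  0.06675734 0.06773148] (array([0.50243769, 0.08519633]), np.float64(0.017661835925423704), np.float64(0.00036103557040913285))
0.36 [489.0, 241.8] 963 [0.02405051 0.0356899  0.06256278] (array([0.48790602, 0.30200284]), np.float64(0.020935667515823445), np.float64(0.0070434243374247205))
```

View pics/w4c.png

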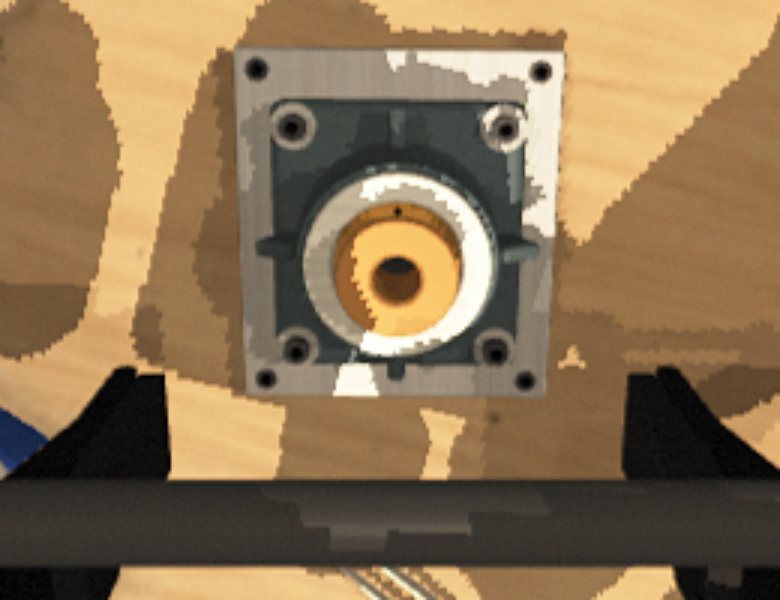

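Run:
```python
from h import *
for cam in ["top","scene"]:
    c=cap(cam);P=cloud(c).reshape(-1,3)
    m=(P[:,1]>.15)&(P[:,1]<.5)&(P[:,0]<.72)&(P[:,0]>.2)&(P[:,2]>.13)
    Q=P[m];print(cam,len(Q),Q.min(0) if len(Q) else 0,Q.max(0) if len(Q) else 0)
    for z in np.arange(.13,.6,.06):
        k=Q[(Q[:,2]>=z)&(Q[:,2]<z+.06)]
        if len(k): print(round(z,2),len(k),k.min(0).round(3),k.max(0).round(3))
```

```text
top 8880 [0.20115975 0.15001831 0.1300741 ] [0.71999749 0.49999409 0.6639815 ]
0.13 30 [0.657 0.493 0.13 ] [0.679 0.5   0.155]
0.19 29 [0.447 0.152 0.219] [0.488 0.5   0.246]
0.25 49 [0.445 0.15  0.261] [0.462 0.168 0.284]
0.31 12 [0.519 0.379 0.348] [0.72  0.5   0.369]
0.37 367 [0.468 0.487 0.37 ] [0.555 0.5   0.43 ]
0.43 649 [0.367 0.151 0.43 ] [0.703 0.5   0.49 ]
0.49 5336 [0.352 0.15  0.49 ] [0.72  0.494 0.55 ]
0.55 1547 [0.264 0.15  0.55 ] [0.72  0.462 0.61 ]
scene 15679 [0.20004304 0.15000549 0.13037417] [0.71999772 0.49999604 0.66909988]
0.13 14 [0.656 0.303 0.13 ] [0.718 0.5   0.145]
0.19 139 [0.445 0.15  0.197] [0.72 0.5  0.25]
0.25 567 [0.443 0.15  0.25 ] [0.521 0.184 0.283]
0.31 24 [0.713 0.376 0.348] [0.72  0.391 0.359]
0.37 17 [0.519 0.496 0.413] [0.533 0.5   0.42 ]
0.43 2063 [0.351 0.151 0.433] [0.707 0.5   0.49 ]
0.49 6570 [0.265 0.15  0.49 ] [0.72  0.427 0.55 ]
0.55 3492 [0.2  0.15 0.55] [0.72  0.221 0.61 ]
```

Run:
```python
from h import *
ct=cap("top");cs=cap("scene")
Pt=cloud(ct);Ps=cloud(cs)
# ring: front-most extents in scene (col 72..132, row 170..215)
Q=Ps[165:270,65:140].reshape(-1,3);Q=Q[Q[:,2]>.15]
Q=Q[(Q[:,0]<.95)]
print(len(Q),Q.min(0),Q.max(0),np.median(Q,0))
for lo in np.arange(.15,.5,.05):
    k=Q[(Q[:,2]>lo)&(Q[:,2]<lo+.05)]
    if len(k): print(round(lo,2),len(k),k.min(0).round(3),k.max(0).round(3))
im=np.hstack([cv2.resize(ct[0][:320,60:480],(440,335)),cv2.resize(cs[0],(360,270+65))])
save("b.png",im)
```

```text
1520 [0.71947765 0.20777322 0.15001425] [0.90638293 0.35669796 0.3353776 ] [0.75326166 0.30259435 0.19668289]
0.15 1070 [0.719 0.208 0.15 ] [0.906 0.346 0.2  ]
0.2 16 [0.721 0.223 0.2  ] [0.848 0.346 0.202]
0.3 434 [0.721 0.267 0.312] [0.759 0.357 0.335]
```

View pics/b.png

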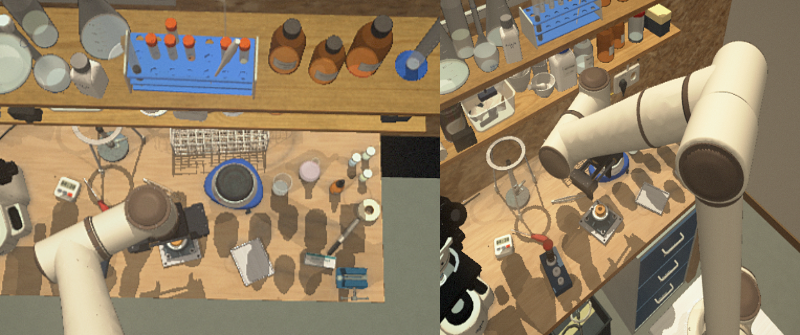

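Run:
```python
from h import *
print(r.sense()["joints"].round(1))
c=cap("scene");P=cloud(c)
Q=P[235:420,0:85].reshape(-1,3);Q=Q[(Q[:,2]>.05)]
for lo in np.arange(.05,.7,.05):
    k=Q[(Q[:,2]>lo)&(Q[:,2]<lo+.05)]
    if len(k)>5: print(round(lo,2),len(k),np.percentile(k,2,0).round(3),np.percentile(k,98,0).round(3))
c=cap("top");P=cloud(c).reshape(-1,3)
for lo in np.arange(.2,.8,.1):
    k=P[(P[:,2]>lo)&(P[:,2]<lo+.1)&(P[:,0]<.7)&(P[:,1]>.08)]
    if len(k)>5: print("top",round(lo,2),len(k),np.percentile(k,2,0).round(3),np.percentile(k,98,0).round(3))
```

```text
[  27.8   13.8  -20.3    0.   -55.9 -102.9]
0.05 2291 [0.452 0.464 0.052] [0.904 0.648 0.096]
0.1 1114 [0.472 0.502 0.101] [0.664 0.621 0.149]
0.15 253 [0.485 0.503 0.151] [0.673 0.545 0.176]
0.2 3216 [0.432 0.504 0.219] [0.558 0.615 0.241]
0.25 27 [0.498 0.579 0.25 ] [0.506 0.588 0.262]
0.3 372 [0.463 0.53  0.311] [0.497 0.575 0.349]
0.35 254 [0.476 0.508 0.351] [0.494 0.557 0.38 ]
0.4 860 [0.43  0.481 0.407] [0.53  0.547 0.45 ]
0.45 727 [0.434 0.479 0.45 ] [0.478 0.523 0.474]
top 0.2 2641 [0.439 0.112 0.206] [0.664 0.608 0.289]
top 0.3 575 [0.478 0.488 0.302] [0.642 0.592 0.399]
top 0.4 1594 [0.375 0.088 0.402] [0.573 0.525 0.5  ]
top 0.5 6129 [0.315 0.085 0.502] [0.527 0.271 0.597]
top 0.6 5002 [0.186 0.082 0.603] [0.325 0.18  0.698]
top 0.7 961 [0.165 0.081 0.7  ] [0.207 0.122 0.729]
```

Run:
```python
from h import *
t=np.radians(27.8);a=np.array([np.cos(t),np.sin(t)]);n=np.array([-np.sin(t),np.cos(t)])
P=np.vstack([cloud(cap(k)).reshape(-1,3) for k in ("scene","top")])
P=P[(P[:,2]>.3)&(P[:,2]<1.1)&(P[:,0]<.65)&(P[:,0]>-.1)&(P[:,1]<.44)&(P[:,1]>-.3)]
A=P[:,:2]@a;N=P[:,:2]@n
tcp=r.sense()["tcp_pos"][:2];print("tcp",tcp@a,tcp@n)
for lo in np.arange(0,.65,.05):
    k=(A>lo)&(A<lo+.05)
    if k.sum()>20: print(round(lo,2),k.sum(),"n",np.percentile(N[k],[1,99]).round(3),"z",np.percentile(P[k,2],[1,99]).round(3))
q=np.array([.488,.302]);ph=np.arctan2(q[1],q[0]);J=ph+np.arcsin(.160/np.linalg.norm(q));print(np.degrees(J))
a2=np.array([np.cos(J),np.sin(J)]);n2=np.array([-np.sin(J),np.cos(J)])
print("tcp2",q@a2,q@n2,"scope corner",np.array([.43,.48])@a2,np.array([.43,.48])@n2,np.array([.475,.48])@a2,np.array([.475,.48])@n2)
```

```text
tcp 0.4841342504921292 -0.1599262141136913
0.0 1829 n [0.112 0.152] z [0.316 0.507]
0.05 8129 n [-0.039  0.16 ] z [0.322 0.746]
0.1 14288 n [-0.052  0.17 ] z [0.492 0.762]
0.15 8452 n [-0.068  0.169] z [0.67  0.759]
0.2 6237 n [-0.048  0.047] z [0.608 0.721]
0.25 5225 n [-0.048  0.047] z [0.579 0.687]
0.3 4023 n [-0.045  0.044] z [0.548 0.652]
0.35 3149 n [-0.042  0.041] z [0.514 0.616]
0.4 4058 n [-0.187  0.056] z [0.337 0.576]
0.45 8579 n [-0.204  0.067] z [0.334 0.539]
0.5 2239 n [-0.207  0.066] z [0.339 0.536]
47.93998190292644
tcp2 0.5511333776863818 -0.15999999999999998 scope corner 0.6444336155165 0.002305470089098871 0.6745795067136318 -0.03110448716814246
```

```bash
python3 -m creep '[[1,-2,10,0,0,0,0],[1,-8,38,0,0,0,0],[1,-14,70,0,0,0,0],[1,-20,102,0,0,0,0],[1,-26,134,0,0,0,0],[1,-33,166,0,0,0,0],[1,-39,196,0,0,0,0],[1,-42,211,0,0,0,0]]';  python3 -m creep '[[1,0,2,0,0,0,0],[1,0,2,0,0,0,0],[1,0,2,0,0,0,0],[1,0,2,0,0,0,0],[1,0,2,0,0,0,0],[1,0,2,0,0,0,0],[1,0,2,0,0,0,0]]'
cat > d.py <<'E'
from h import *
s=r.sense();c=cap("wrist");P=cloud(c);save("w5.png",c[0])
print(s["tcp_pos"],np.abs(s["joint_velocities"]).max())
o=vision.cut_out("wrist","driver_center")[0];m=o["region"];print(o["conf"],o["uv"],np.nanpercentile(P[m][:,2],[5,50,95]))
top=np.nanpercentile(P[m][:,2],97)
mm=m&(P[...,2]>top-.022);f=ringfit(mm,c,.100)
print(top,f,mm.sum(),totool(np.r_[f[0],.1]-s["tcp_pos"]))
# socket rim: stand top plane
st=(P[...,2]>.022)&(P[...,2]<.03)&(np.hypot(P[...,0]-.45,P[...,1]-.3)<.09);print(np.nanmean(P[st],0))
E
python3 d.py
```

```text
time_s: 12.12
tcp_pos: [0.4887, 0.3027, 0.3487]
ee_rot: [[-0.966, -0.26, 0.001], [-0.26, 0.966, 0.001], [-0.001, 0.001, -1.0]]
wrist_force: [-0.5, -0.5, -0.3]
gripper_width: 0.999
gripper_force: 0.0
time_s: 12.7
tcp_pos: [0.4889, 0.3002, 0.3489]
ee_rot: [[-0.967, -0.256, 0.0], [-0.256, 0.967, 0.0], [-0.0, 0.0, -1.0]]
wrist_force: [-0.4, -0.0, -0.9]
gripper_width: 1.0
gripper_force: 0.0
[0.48888131 0.30021993 0.3489293 ] 0.24080707109701677
0.74 [277.5, 219.0] [0.02279712 0.10614551 0.10948938]
0.10965532919091314 (array([0.49242655, 0.30137419]), np.float64(0.016697761094505756), np.float64(0.0002635330919570643)) 1444 [-3.700e+00  2.000e-01  2.489e+02]
[0.44768632 0.30469087 0.0257198 ]
```

View pics/w5.png

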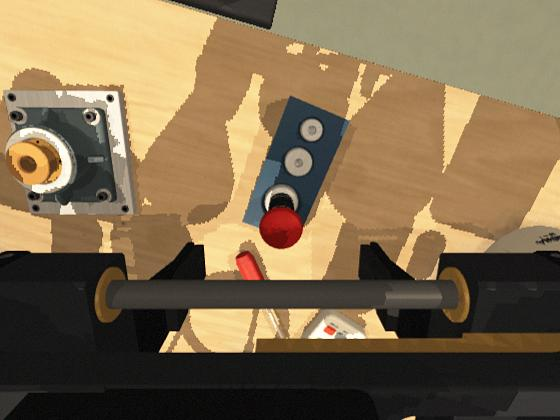

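```bash
python3 -m creep '[[1,-2,-0.3,10,0,0,0],[1,-3.8,-0.7,35,0,0,0],[1,-3.8,-0.7,65,0,0,0],[1,-3.8,-0.7,92,0,0,0],[1,-3.8,-0.7,110,0,0,0],[1,-3.8,-0.7,118,0,0,0],[1,-3.8,-0.7,120,0,0,0],[0.6,-3.8,-0.7,120,0,0,0]]';  python3 -m creep '[[-1,0,0,0,0,0,0],[-1,0,0,0,0,0,0],[-1,0,0,0,0,0,0],[-1,0,0,0,0,0,0],[-1,0,0,0,0,0,0],[-1,0,0,0,0,0,0],[-1,0,0,0,0,0,0],[-1,0,0,0,0,0,0]]';  python3 -m creep '[[-1,0,0,0,0,0,0],[-1,0,0,0,0,0,0],[-1,0,0,0,0,0,0],[-1,0,0,0,0,0,0]]'
```

```text
time_s: 13.47
tcp_pos: [0.4928, 0.3014, 0.2285]
ee_rot: [[-0.966, -0.257, -0.0], [-0.257, 0.966, -0.001], [0.0, -0.0, -1.0]]
wrist_force: [0.3, -0.5, 0.4]
gripper_width: 0.976
gripper_force: 0.0
time_s: 14.13
tcp_pos: [0.4926, 0.3013, 0.2288]
ee_rot: [[-0.966, -0.257, 0.0], [-0.257, 0.966, 0.0], [-0.0, 0.0, -1.0]]
wrist_force: [0.0, 0.4, -1.2]
gripper_width: 0.405
gripper_force: 0.0
time_s: 14.47
tcp_pos: [0.4924, 0.3012, 0.2284]
ee_rot: [[-0.966, -0.257, -0.001], [-0.257, 0.966, -0.0], [0.001, -0.0, -1.0]]
wrist_force: [0.2, -1.0, -2.7]
gripper_width: 0.266
gripper_force: 30.0
```

```bash
python3 -m creep '[[-1,0,0,-4,0,0,0],[-1,0,0,-14,0,0,0],[-1,0,0,-30,0,0,0],[-1,0,0,-50,0,0,0],[-1,0,0,-72,0,0,0],[-1,0,0,-90,0,0,0],[-1,0,0,-98,0,0,0],[-1,0,0,-100,0,0,0]]';  python3 -m creep '[[-1,2,-10,0,0,0,0],[-1,8,-36,0,0,0,0],[-1,15,-68,0,0,0,0],[-1,22,-100,0,0,0,0],[-1,29,-132,0,0,0,0],[-1,36,-165,0,0,0,0],[-1,42,-195,0,0,0,0],[-1,45,-208,0,0,0,0]]';  python3 -m creep '[[-1,0.8,-4.3,0,0,0,0],[-1,0.8,-4.3,0,0,0,0],[-1,0.8,-4.3,0,0,0,0],[-1,0.8,-4.3,0,0,0,0],[-1,0.8,-4.3,0,0,0,0],[-1,0.8,-4.3,0,0,0,0],[-1,0.8,-4.3,0,0,0,0]]'
python3 - <<'E'
from h import *
s=r.sense();c=cap("wrist");P=cloud(c);save("w6.png",c[0]);np.save("P6.npy",P)
print(s["tcp_pos"],np.abs(s["joint_velocities"]).max(),s["wrist_force"],s["moment"])
cv2.imwrite("pics/w6c.png",cv2.resize(c[0][140:300,180:390],(788,600))[...,::-1])
o=vision.cut_out("wrist","bushing_center")[0];print(o["conf"],o["uv"])
E
```

```text
time_s: 15.13
tcp_pos: [0.4928, 0.3015, 0.3314]
ee_rot: [[-0.966, -0.257, 0.003], [-0.257, 0.966, 0.003], [-0.004, 0.002, -1.0]]
wrist_force: [-0.0, -0.7, -2.3]
gripper_width: 0.267
gripper_force: 30.0
time_s: 15.8
tcp_pos: [0.5014, 0.0851, 0.3272]
ee_rot: [[-0.967, -0.254, -0.004], [-0.254, 0.967, -0.002], [0.005, -0.001, -1.0]]
wrist_force: [-0.1, 0.8, -2.8]
gripper_width: 0.267
gripper_force: 30.0
time_s: 16.38
tcp_pos: [0.5028, 0.085, 0.3287]
ee_rot: [[-0.966, -0.258, -0.0], [-0.258, 0.966, -0.0], [0.0, 0.0, -1.0]]
wrist_force: [-0.3, -0.2, -1.5]
gripper_width: 0.269
gripper_force: 30.0
[0.5028356  0.08503815 0.32867641] 0.3146012277459805 [-0.30153272 -0.24181455 -1.50285333] [ 0.01475999 -0.08438596 -0.02432905]
0.81 [282.3, 207.3]
```

View pics/w6c.png

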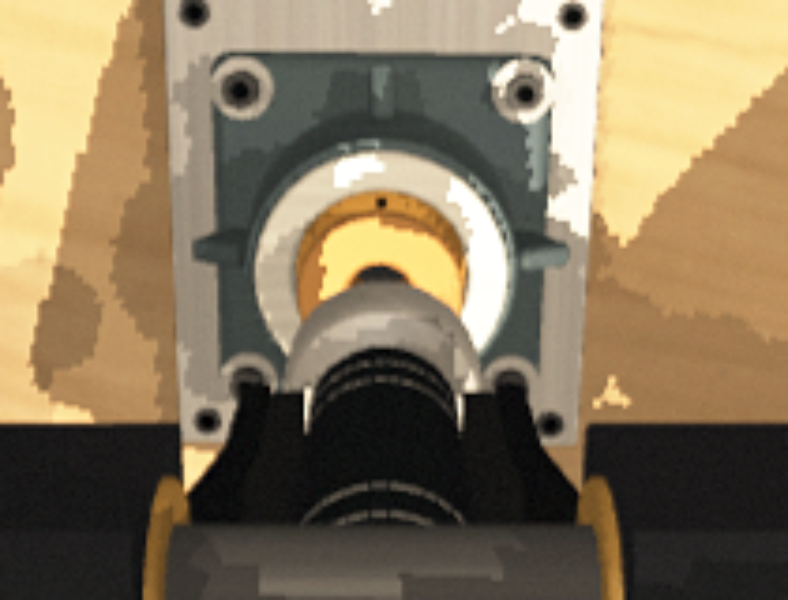

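```bash
python3 -m creep '[[-1,0,0,4,0,0,0],[-1,0,-0.3,12,0,0,0],[-1,0,-0.3,20,0,0,0],[-1,0,-0.3,27,0,0,0],[-1,0,-0.3,31,0,0,0],[-1,0,-0.3,32,0,0,0],[-1,0,-0.3,32,0,0,0],[-1,0,-0.3,32,0,0,0]]'; python3 -m creep '[[-1,0,0,0,0,0,0],[-1,0,0,0.8,0,0,0],[-1,0,0,1.6,0,0,0],[-1,0,0,2.4,0,0,0],[-1,0,0,3.2,0,0,0],[-1,0,0,4,0,0,0],[-1,0,0,4.8,0,0,0],[-1,0,0,5.6,0,0,0]]'
```

```text
time_s: 17.15
tcp_pos: [0.5031, 0.0841, 0.2968]
ee_rot: [[-0.966, -0.257, 0.0], [-0.257, 0.966, -0.0], [-0.0, -0.0, -1.0]]
wrist_force: [-0.3, 0.2, -2.2]
gripper_width: 0.273
gripper_force: 30.0
time_s: 17.82
tcp_pos: [0.5029, 0.084, 0.291]
ee_rot: [[-0.966, -0.257, -0.0], [-0.257, 0.966, -0.0], [0.0, -0.0, -1.0]]
wrist_force: [0.4, -0.8, -1.4]
gripper_width: 0.271
gripper_force: 30.0
```

```bash
python3 -m creep '[[-1,0,0,0.5,0,0,0],[-1,0,0,1,0,0,0],[-1,0,0,1.5,0,0,0],[-1,0,0,2,0,0,0],[-1,0,0,2.5,0,0,0],[-1,0,0,3,0,0,0],[-1,0,0,3,0,0,0]]'; python3 -m creep '[[-1,0,0,0.5,0,0,0],[-1,0,0,1,0,0,0],[-1,0,0,1.5,0,0,0],[-1,0,0,2,0,0,0],[-1,0,0,2.5,0,0,0],[-1,0,0,2.5,0,0,0]]'
```

```text
time_s: 18.4
tcp_pos: [0.5029, 0.084, 0.2881]
ee_rot: [[-0.966, -0.257, -0.0], [-0.257, 0.966, -0.0], [0.0, -0.0, -1.0]]
wrist_force: [-0.3, -0.3, -1.1]
gripper_width: 0.271
gripper_force: 30.0
time_s: 18.9
tcp_pos: [0.5029, 0.084, 0.2855]
ee_rot: [[-0.966, -0.257, -0.0], [-0.257, 0.966, -0.0], [0.0, -0.0, -1.0]]
wrist_force: [-0.7, 0.2, -1.5]
gripper_width: 0.268
gripper_force: 30.0
```

```bash
python3 -m creep '[[-1,0,0,0.3,0,0,0],[-1,0,0,0.6,0,0,0],[-1,0,0,0.9,0,0,0],[-1,0,0,1.2,0,0,0],[-1,0,0,1.5,0,0,0],[-1,0,0,1.5,0,0,0]]'; python3 -m creep '[[-1,0,0,0.3,0,0,0],[-1,0,0,0.6,0,0,0],[-1,0,0,0.9,0,0,0],[-1,0,0,1.2,0,0,0],[-1,0,0,1.2,0,0,0]]'
```

```text
time_s: 19.4
tcp_pos: [0.5029, 0.084, 0.2841]
ee_rot: [[-0.966, -0.257, -0.0], [-0.257, 0.966, -0.0], [0.0, 0.0, -1.0]]
wrist_force: [1.1, 0.2, -1.6]
gripper_width: 0.27
gripper_force: 30.0
time_s: 19.82
tcp_pos: [0.5029, 0.084, 0.2829]
ee_rot: [[-0.966, -0.257, -0.0], [-0.257, 0.966, -0.0], [0.0, 0.0, -1.0]]
wrist_force: [0.6, -0.8, -1.7]
gripper_width: 0.27
gripper_force: 30.0
```

```bash
python3 -m creep '[[-1,0,0,0.3,0,0,0],[-1,0,0,0.6,0,0,0],[-1,0,0,0.9,0,0,0],[-1,0,0,1.2,0,0,0],[-1,0,0,1.2,0,0,0]]'; python3 -m creep '[[-1,0,0,0.3,0,0,0],[-1,0,0,0.6,0,0,0],[-1,0,0,0.9,0,0,0],[-1,0,0,0.9,0,0,0]]'
```

```text
time_s: 20.23
tcp_pos: [0.5029, 0.0841, 0.2821]
ee_rot: [[-0.966, -0.257, -0.0], [-0.257, 0.966, -0.0], [0.0, -0.0, -1.0]]
wrist_force: [-1.1, -0.2, 3.1]
gripper_width: 0.27
gripper_force: 30.0
time_s: 20.57
tcp_pos: [0.5029, 0.0841, 0.2818]
ee_rot: [[-0.966, -0.257, 0.0], [-0.257, 0.966, -0.0], [-0.0, -0.0, -1.0]]
wrist_force: [-3.0, -0.6, 7.3]
gripper_width: 0.271
gripper_force: 30.0
```

```bash
for i in 1; do python3 -m creep '[[-1,0,0,0.3,0,0,0],[-1,0,0,0.6,0,0,0],[-1,0,0,0.9,0,0,0],[-1,0,0,1.2,0,0,0],[-1,0,0,1.2,0,0,0]]'; done; python3 -m creep '[[-1,0,0,0.3,0,0,0],[-1,0,0,0.6,0,0,0],[-1,0,0,0.9,0,0,0],[-1,0,0,0.9,0,0,0]]'
```

```text
time_s: 20.98
tcp_pos: [0.5029, 0.0841, 0.2813]
ee_rot: [[-0.966, -0.258, 0.001], [-0.258, 0.966, -0.0], [-0.001, -0.0, -1.0]]
wrist_force: [-3.5, 0.4, 12.1]
gripper_width: 0.265
gripper_force: 30.0
time_s: 21.32
tcp_pos: [0.503, 0.0841, 0.281]
ee_rot: [[-0.966, -0.258, 0.001], [-0.258, 0.966, -0.0], [-0.001, -0.001, -1.0]]
wrist_force: [-5.2, 0.8, 13.0]
gripper_width: 0.272
gripper_force: 30.0
```

```bash
python3 -m creep '[[-1,0.2,0,0.3,0,0,0],[-1,0.4,0,0.6,0,0,0],[-1,0.5,0,0.9,0,0,0],[-1,0.5,0,0.9,0,0,0]]'; python3 -m creep '[[-1,0,0,0.3,0,0,0],[-1,0,0,0.6,0,0,0],[-1,0,0,0.9,0,0,0],[-1,0,0,0.9,0,0,0]]'; python3 -c "
from h import *;s=r.sense();print(s['moment'],s['wrist_force'])"
```

```text
time_s: 21.65
tcp_pos: [0.5028, 0.0841, 0.2807]
ee_rot: [[-0.966, -0.258, 0.002], [-0.258, 0.966, -0.0], [-0.002, -0.001, -1.0]]
wrist_force: [-5.6, 0.9, 16.5]
gripper_width: 0.271
gripper_force: 30.0
time_s: 21.98
tcp_pos: [0.5026, 0.084, 0.2783]
ee_rot: [[-0.966, -0.257, 0.002], [-0.257, 0.966, 0.0], [-0.002, -0.0, -1.0]]
wrist_force: [-3.6, 0.4, 8.6]
gripper_width: 0.268
gripper_force: 30.0
[0.2141668  1.14793963 0.0109406 ] [-3.5901049   0.37622477  8.59912803]
```

```bash
python3 -m creep '[[-1,0,0,0.25,0,0,0],[-1,0,0,0.5,0,0,0],[-1,0,0,0.75,0,0,0],[-1,0,0,1,0,0,0],[-1,0,0,1.25,0,0,0]]'; python3 -m creep '[[-1,0,0,0.25,0,0,0],[-1,0,0,0.5,0,0,0],[-1,0,0,0.75,0,0,0],[-1,0,0,1,0,0,0]]'; python3 -m creep '[[-1,0,0,0.25,0,0,0],[-1,0,0,0.5,0,0,0],[-1,0,0,0.75,0,0,0],[-1,0,0,1,0,0,0]]'
```

```text
time_s: 22.4
tcp_pos: [0.5028, 0.0841, 0.2779]
ee_rot: [[-0.966, -0.258, 0.002], [-0.258, 0.966, 0.0], [-0.002, -0.0, -1.0]]
wrist_force: [-4.4, 0.9, 15.3]
gripper_width: 0.269
gripper_force: 30.0
time_s: 22.73
tcp_pos: [0.5028, 0.0841, 0.2769]
ee_rot: [[-0.966, -0.258, 0.002], [-0.258, 0.966, 0.0], [-0.002, -0.0, -1.0]]
wrist_force: [-3.7, 0.4, 14.0]
gripper_width: 0.269
gripper_force: 30.0
time_s: 23.07
tcp_pos: [0.5028, 0.0841, 0.276]
ee_rot: [[-0.966, -0.258, 0.002], [-0.258, 0.966, 0.0], [-0.002, -0.001, -1.0]]
wrist_force: [-4.6, 0.3, 15.1]
gripper_width: 0.27
gripper_force: 30.0
```

```bash
python3 -m creep '[[-1,0,0,0.25,0,0,0],[-1,0,0,0.5,0,0,0],[-1,0,0,0.75,0,0,0],[-1,0,0,1,0,0,0]]' | grep -E 'tcp|wrist'; python3 -m creep '[[-1,0,0,0.25,0,0,0],[-1,0,0,0.5,0,0,0],[-1,0,0,0.75,0,0,0],[-1,0,0,1,0,0,0]]'| grep -E 'tcp|wrist'; python3 -m creep '[[-1,0,0,0.25,0,0,0],[-1,0,0,0.5,0,0,0],[-1,0,0,0.75,0,0,0],[-1,0,0,1,0,0,0]]'
```

```text
tcp_pos: [0.5029, 0.0841, 0.2751]
wrist_force: [-4.6, 0.5, 14.6]
tcp_pos: [0.5028, 0.0841, 0.2741]
wrist_force: [-5.2, 0.1, 15.7]
time_s: 24.07
tcp_pos: [0.5028, 0.0841, 0.2731]
ee_rot: [[-0.966, -0.258, 0.002], [-0.258, 0.966, 0.0], [-0.002, -0.001, -1.0]]
wrist_force: [-4.9, 0.2, 14.7]
gripper_width: 0.269
gripper_force: 30.0
```

```bash
cat > slip.py <<'E'
from h import *
c=cap("wrist");a=cv2.imread("pics/w6.png",0);b=cv2.cvtColor(c[0],cv2.COLOR_RGB2GRAY)
t=a[229:275,258:308];R=cv2.matchTemplate(b[215:290,245:320],t,cv2.TM_CCOEFF_NORMED);_,v,_,l=cv2.minMaxLoc(R)
print("shift px",l[0]-13,l[1]-14,v)
P=cloud(c);k=(np.hypot(P[...,0]-.5028,P[...,1]-.0843)<.027)&(np.hypot(P[...,0]-.5028,P[...,1]-.0843)>.021);k[225:]=0
print("face z",np.nanmedian(P[k][:,2]))
save("w7.png",c[0])
E
python3 slip.py
python3 -m creep '[[-1,0,0,0.25,0,0,0],[-1,0,0,0.5,0,0,0],[-1,0,0,0.75,0,0,0],[-1,0,0,1,0,0,0]]' | grep -E 'tcp|wrist'; python3 -m creep '[[-1,0,0,0.25,0,0,0],[-1,0,0,0.5,0,0,0],[-1,0,0,0.75,0,0,0],[-1,0,0,1,0,0,0]]'| grep -E 'tcp|wrist'
```

```text
shift px 0 0 0.9614281058311462
face z 0.05474660261823561
tcp_pos: [0.5028, 0.0841, 0.2722]
wrist_force: [-4.7, -0.8, 16.4]
tcp_pos: [0.5028, 0.0841, 0.2712]
wrist_force: [-4.7, -0.2, 15.5]
```

No slip; the bushing is moving in. Continue.

```bash
python3 -m creep '[[-1,0,0,0.25,0,0,0],[-1,0,0,0.5,0,0,0],[-1,0,0,0.75,0,0,0],[-1,0,0,1,0,0,0]]' | grep -E 'tcp|wrist'; python3 -m creep '[[-1,0,0,0.25,0,0,0],[-1,0,0,0.5,0,0,0],[-1,0,0,0.75,0,0,0],[-1,0,0,1,0,0,0]]'| grep -E 'tcp|wrist'
```

```text
tcp_pos: [0.5029, 0.0841, 0.2707]
wrist_force: [-7.6, 0.3, 19.8]
tcp_pos: [0.5029, 0.0841, 0.2706]
wrist_force: [-9.1, 0.6, 25.6]
```

```bash
python3 -m creep '[[-1,0,0,0.25,0,0,0],[-1,0,0,0.5,0,0,0],[-1,0,0,0.75,0,0,0],[-1,0,0,1,0,0,0]]' | grep -E 'tcp|wrist'
```

```text
tcp_pos: [0.5029, 0.0842, 0.2706]
wrist_force: [-10.4, 0.9, 31.5]
```

```bash
python3 -m creep '[[-1,0,0,-0.4,0,0,0],[-1,0,0,-0.4,0,0,0],[-1,0,0,-0.4,0,0,0],[-1,0,0,-0.4,0,0,0],[-1,0,0,-0.4,0,0,0],[-1,0,0,-0.4,0,0,0],[-1,0,0,-0.4,0,0,0],[-1,0,0,-0.4,0,0,0]]' | grep -E 'tcp|wrist'; python3 slip.py
```

```text
tcp_pos: [0.5028, 0.0841, 0.2706]
wrist_force: [-9.1, 0.6, 27.8]
shift px 0 0 0.9548577666282654
face z 0.054769886466687207
```

```bash
python3 -m creep '[[-1,0,0,-1,0,0,0],[-1,-0.2,0,-2.5,0,0,0],[-1,-0.5,0,-4,0,0,0],[-1,-0.5,0,-6,0,0,0],[-1,-0.5,0,-9,0,0,0],[-1,-0.5,0,-13,0,0,0],[-1,-0.5,0,-17,0,0,0],[-1,-0.5,0,-21,0,0,0]]'; python3 -m creep '[[-1,0,0,-6,0,0,0],[-1,0,0,-15,0,0,0],[-1,0,0,-25,0,0,0],[-1,0,0,-35,0,0,0],[-1,0,0,-41,0,0,0],[-1,0,0,-43,0,0,0],[-1,0,0,-43,0,0,0],[-1,0,0,-43,0,0,0]]'
python3 - <<'E'
from h import *
s=r.sense();c=cap("wrist");P=cloud(c);save("w8.png",c[0])
print(s["tcp_pos"],totool(np.array([.4925,.3013,.3286])-s["tcp_pos"]))
o=vision.cut_out("wrist","bushing_center")[0];m=o["region"];print(o["conf"],o["uv"],np.nanpercentile(P[m][:,2],[10,50,90]),m.sum())
k=(np.hypot(P[...,0]-.5024,P[...,1]-.0852)<.017);k[215:]=0
print(np.nanpercentile(P[k][:,2],[10,30,50,70,90]),k.sum())
E
```

```text
time_s: 27.17
tcp_pos: [0.503, 0.0841, 0.2872]
ee_rot: [[-0.966, -0.257, -0.0], [-0.257, 0.966, -0.0], [0.0, -0.0, -1.0]]
wrist_force: [0.3, -0.3, -1.6]
gripper_width: 0.272
gripper_force: 30.0
time_s: 27.83
tcp_pos: [0.5027, 0.084, 0.33]
ee_rot: [[-0.966, -0.257, -0.0], [-0.257, 0.966, 0.0], [0.0, 0.0, -1.0]]
wrist_force: [0.1, 0.2, -2.3]
gripper_width: 0.268
gripper_force: 30.0
[0.50270964 0.08395791 0.33000936] [-45.9 212.7   1.4]
0.84 [283.0, 209.3] [0.05426811 0.05541983 0.05630609] 737
[0.02846745 0.05484603 0.05532009 0.05579628 0.05629875] 637
```

```bash
python3 -m creep '[[-1,-2,10,0,0,0,0],[-1,-8,38,0,0,0,0],[-1,-15,70,0,0,0,0],[-1,-22,102,0,0,0,0],[-1,-29,134,0,0,0,0],[-1,-36,166,0,0,0,0],[-1,-42,195,0,0,0,0],[-1,-45,209,0,0,0,0]]';  python3 -m creep '[[-1,-0.9,3.7,0,0,0,0],[-1,-0.9,3.7,0,0,0,0],[-1,-0.9,3.7,0,0,0,0],[-1,-0.9,3.7,0,0,0,0],[-1,-0.9,3.7,0,0,0,0],[-1,-0.9,3.7,0,0,0,0],[-1,-0.9,3.7,0,0,0,0],[-1,-0.9,3.7,0,0,0,0]]'; python3 -m creep '[[-1,0,0,5,0,0,0],[-1,0,0,18,0,0,0],[-1,0,0,34,0,0,0],[-1,0,0,50,0,0,0],[-1,0,0,64,0,0,0],[-1,0,0,73,0,0,0],[-1,0,0,76,0,0,0],[-1,0,0,76,0,0,0]]'
python3 -c "
from h import *;s=r.sense();print(s['tcp_pos'],totool(np.array([.4925,.3013,.2286])-s['tcp_pos']))"
```

```text
time_s: 28.6
tcp_pos: [0.4923, 0.3012, 0.3295]
ee_rot: [[-0.966, -0.26, 0.0], [-0.26, 0.966, 0.0], [-0.001, 0.0, -1.0]]
wrist_force: [1.1, 0.2, -1.1]
gripper_width: 0.266
gripper_force: 30.0
time_s: 29.27
tcp_pos: [0.4928, 0.3009, 0.3303]
ee_rot: [[-0.967, -0.256, 0.0], [-0.256, 0.967, 0.0], [-0.0, 0.0, -1.0]]
wrist_force: [0.2, 0.0, -2.3]
gripper_width: 0.273
gripper_force: 30.0
time_s: 29.93
tcp_pos: [0.4926, 0.3013, 0.2533]
ee_rot: [[-0.966, -0.257, -0.001], [-0.257, 0.966, -0.001], [0.001, -0.001, -1.0]]
wrist_force: [-0.3, 0.7, -1.6]
gripper_width: 0.271
gripper_force: 30.0
[0.49258557 0.30132003 0.2532554 ] [ 0.1  0.  24.7]
```

```bash
python3 -m creep '[[-1,0,0,2,0,0,0],[-1,0,0,4,0,0,0],[-1,0,0,6,0,0,0],[-1,0,0,8,0,0,0],[-1,0,0,10,0,0,0],[-1,0,0,12,0,0,0],[-1,0,0,13,0,0,0],[-1,0,0,13,0,0,0]]' | grep -E 'tcp|wrist';  python3 -m creep '[[-1,0,0,1.5,0,0,0],[-1,0,0,3,0,0,0],[-1,0,0,4.5,0,0,0],[-1,0,0,6,0,0,0],[-1,0,0,7.5,0,0,0],[-1,0,0,9,0,0,0],[-1,0,0,10,0,0,0],[-1,0,0,10,0,0,0]]'| grep -E 'tcp|wrist'
```

```text
tcp_pos: [0.4926, 0.3013, 0.2408]
wrist_force: [0.3, 0.1, -2.0]
tcp_pos: [0.4926, 0.3013, 0.2308]
wrist_force: [0.7, 0.9, -2.4]
```

```bash
python3 -m creep '[[-1,0,0,0.5,0,0,0],[-1,0,0,1,0,0,0],[-1,0,0,1.5,0,0,0],[-1,0,0,2,0,0,0],[-1,0,0,2.4,0,0,0],[-1,0,0,2.4,0,0,0]]' | grep -E 'tcp|wrist'
```

```text
tcp_pos: [0.4926, 0.3014, 0.2286]
wrist_force: [-0.7, -0.2, -1.6]
```

```bash
python3 -m creep '[[-1,0,0,0.3,0,0,0],[-1,0,0,0.6,0,0,0],[-1,0,0,0.6,0,0,0]]' | grep -E 'tcp|wrist'; python3 -m creep '[[-0.2,0,0,0,0,0,0],[0,0,0,0,0,0,0],[0.5,0,0,0,0,0,0],[1,0,0,0,0,0,0],[1,0,0,0,0,0,0],[1,0,0,0,0,0,0],[1,0,0,0,0,0,0],[1,0,0,0,0,0,0]]'; python3 -m creep '[[1,0,0,-5,0,0,0],[1,0,0,-18,0,0,0],[1,0,0,-40,0,0,0],[1,0,0,-65,0,0,0],[1,0,0,-90,0,0,0],[1,0,0,-112,0,0,0],[1,0,0,-119,0,0,0],[1,0,0,-120,0,0,0]]';python3 -m creep '[[1,0,0,0,0,0,0],[1,0,0,0,0,0,0],[1,0,0,0,0,0,0],[1,0,0,0,0,0,0]]'; python3 d.py
python3 - <<'E'
from h import *
c=cap("scene");print([ (o["conf"],o["uv"]) for o in vision.find_in("scene","bushing_center")[:2]])
w=cv2.imread("pics/w5.png")[80:320,0:400]
cv2.imwrite("pics/f.png",np.hstack([cv2.resize(w,(480,300)),cv2.resize(c[0][210:390,120:310][...,::-1],(317,300))]))
E
```

```text
tcp_pos: [0.4926, 0.3014, 0.2281]
wrist_force: [-0.3, -0.3, -2.0]
time_s: 32.68
tcp_pos: [0.4926, 0.3013, 0.228]
ee_rot: [[-0.966, -0.257, -0.0], [-0.257, 0.966, -0.0], [0.0, -0.0, -1.0]]
wrist_force: [-0.4, -1.5, -1.5]
gripper_width: 0.788
gripper_force: 1.0
time_s: 33.35
tcp_pos: [0.4929, 0.3018, 0.3511]
ee_rot: [[-0.966, -0.257, 0.005], [-0.257, 0.966, 0.004], [-0.006, 0.003, -1.0]]
wrist_force: [0.3, 0.2, -0.1]
gripper_width: 0.999
gripper_force: 0.0
time_s: 33.68
tcp_pos: [0.4925, 0.3013, 0.3467]
ee_rot: [[-0.966, -0.257, -0.002], [-0.257, 0.966, -0.002], [0.002, -0.001, -1.0]]
wrist_force: [0.6, 0.8, 0.0]
gripper_width: 1.005
gripper_force: 0.0
[0.49250253 0.30130328 0.34672201] 0.4361938075695486
0.63 [297.3, 236.4] [0.02482766 0.04981046 0.07195221]
0.07263667832128262 (array([0.50395895, 0.30161539]), np.float64(0.01625080183790191), np.float64(0.003503981685522577)) 1262 [-11.5  -2.4 246.7]
[0.45067375 0.30660034 0.02576421]
[(0.69, [250.8, 265.6])]
```

View pics/f.png

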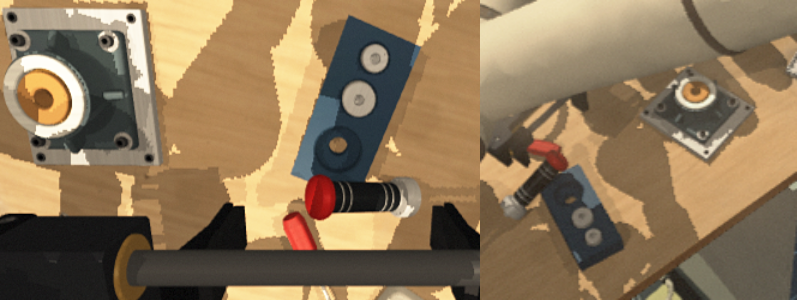

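Run:
```python
from h import *
c=cap("wrist");s=r.sense();P=cloud(c);save("w9.png",c[0])
R=np.array(s["ee_rot"]);print(s["tcp_pos"])
o=vision.cut_out("wrist","driver_center")[0];m=o["region"];print(o["conf"],o["uv"],m.sum())
hsv=cv2.cvtColor(c[0],cv2.COLOR_RGB2HSV)
v,u=np.where(m);print("px",u.min(),u.max(),v.min(),v.max())
red=m&((hsv[...,0]<8)|(hsv[...,0]>172))&(hsv[...,1]>130)
blk=m&(hsv[...,2]<70)&~red
for n,k in (("red",red),("blk",blk),("rest",m&~red&~blk)):
    v,u=np.where(k)
    if len(u)<10: continue
    Q=P[k];Q=Q[~np.isnan(Q[:,0])];print(n,len(Q),"uv",np.percentile(u,[2,50,98]),np.percentile(v,[2,50,98]),"med",np.median(Q,0).round(4),"z",np.percentile(Q[:,2],[2,50,98]).round(4))
# column profile along image: for each 6 cols: median row, rows extent, top z
for c0 in range(250,360,6):
    k=m.copy();k[:,:c0]=0;k[:,c0+6:]=0
    if k.sum()<15: continue
    v,u=np.where(k);Q=P[k];print(c0,v.min(),v.max(),np.nanpercentile(Q[:,2],[10,50,90]).round(4),np.nanmedian(Q[:,:2],0).round(4),c[0][k].mean(0).round())
o=vision.cut_out("wrist","screwdriver")
for q in o[:2]:
    k=q["region"];v,u=np.where(k);print("scr",q["conf"],q["uv"],u.min(),u.max(),v.min(),v.max(),np.nanpercentile(P[k],90,axis=0),np.nanpercentile(P[k],10,axis=0))
```

```text
[0.49266615 0.30140921 0.34770426]
0.73 [297.5, 240.3] 2625
px 252 348 222 258
red 760 uv [253. 265. 277.] [223. 239. 255.] med [0.52   0.2945 0.0674] z [0.0533 0.0674 0.0731]
blk 1048 uv [278.96 303.   329.  ] [229. 240. 251.] med [0.5188 0.3303 0.0474] z [0.0276 0.0474 0.063 ]
rest 813 uv [277.28 333.   347.  ] [227. 244. 257.] med [0.5206 0.3646 0.0311] z [0.001  0.0311 0.0609]
250 227 252 [0.0518 0.0578 0.061 ] [0.5273 0.2851] [161.  36.  27.]
256 222 256 [0.0565 0.0639 0.0689] [0.5229 0.289 ] [149.  23.  19.]
262 222 257 [0.0614 0.0695 0.0723] [0.5191 0.294 ] [138.  22.  18.]
268 222 256 [0.0632 0.0704 0.0728] [0.517  0.2989] [160.  27.  22.]
274 226 252 [0.0573 0.0642 0.0704] [0.5181 0.3046] [100.  25.  21.]
280 228 252 [0.0536 0.0595 0.0622] [0.5193 0.3106] [50. 46. 40.]
286 228 252 [0.0489 0.0564 0.0588] [0.5193 0.3162] [48. 44. 38.]
292 229 253 [0.047  0.0532 0.0558] [0.5196 0.3222] [29. 27. 24.]
298 229 253 [0.043  0.0497 0.0524] [0.5196 0.3283] [32. 29. 25.]
304 230 253 [0.0399 0.0464 0.0489] [0.52   0.3346] [28. 26. 23.]
310 230 253 [0.0356 0.0425 0.0453] [0.5196 0.341 ] [32. 30. 27.]
316 229 253 [0.0308 0.0389 0.0422] [0.5198 0.3475] [66. 60. 52.]
322 227 258 [0.0181 0.0341 0.0381] [0.5198 0.355 ] [82. 75. 65.]
328 227 258 [0.0202 0.0301 0.0338] [0.5203 0.3616] [139. 128. 112.]
334 226 258 [0.0229 0.031  0.0342] [0.5189 0.3671] [192. 180. 159.]
340 227 258 [0.0204 0.03   0.0328] [0.5171 0.3735] [169. 155. 134.]
346 232 252 [0.0229 0.0282 0.0304] [0.5176 0.3779] [162. 146. 124.]
scr 0.82 [249.8, 265.4] 235 282 249 337 [0.63227463 0.32740315 0.02042329] [0.56309836 0.27575615 0.01138927]
scr 0.42 [294.5, 158.7] 242 348 92 228 [0.50682409 0.32944823 0.03063117] [0.4063448  0.28120499 0.01273922]
```

Run:
```python
from h import *
s=r.sense();print(s["joints"].round(1),s["tcp_pos"])
P=cloud(cap("scene")).reshape(-1,3)
P=P[(P[:,2]>.1)&(P[:,2]<.7)&(P[:,0]<.75)&(P[:,0]>.1)&(P[:,1]>.15)&(P[:,1]<.75)]
J=np.radians(s["joints"][0]);a=np.array([np.cos(J),np.sin(J)]);n=np.array([-np.sin(J),np.cos(J)])
print("tcp a",s["tcp_pos"][:2]@a,s["tcp_pos"][:2]@n)
A=P[:,:2]@a;N=P[:,:2]@n
for lo in np.arange(.15,.65,.05):
    k=(P[:,2]>lo)&(P[:,2]<lo+.05)&(N<.09)&(N>-.12)
    if k.sum()<10: continue
    h,e=np.histogram(A[k],np.arange(.4,.85,.02));print(round(lo,2),dict((round(x,2),int(y)) for x,y in zip(e,h) if y>3))
```

```text
[  47.5   20.1  -11.1    0.   -58.8 -122.6] [0.49267684 0.30140091 0.3479337 ]
tcp a 0.5550107112364339 -0.15980013995351347
0.15 {np.float64(0.56): 45, np.float64(0.58): 8, np.float64(0.7): 7, np.float64(0.72): 77, np.float64(0.8): 18, np.float64(0.82): 37}
0.2 {np.float64(0.54): 26, np.float64(0.56): 45, np.float64(0.58): 9, np.float64(0.68): 175, np.float64(0.7): 534, np.float64(0.72): 875, np.float64(0.74): 899, np.float64(0.76): 596, np.float64(0.78): 24}
0.25 {np.float64(0.54): 125, np.float64(0.56): 365, np.float64(0.58): 55, np.float64(0.76): 28}
0.3 {np.float64(0.7): 9, np.float64(0.72): 359}
0.35 {np.float64(0.7): 141, np.float64(0.72): 119}
0.4 {np.float64(0.52): 25, np.float64(0.54): 27, np.float64(0.56): 11, np.float64(0.58): 6, np.float64(0.64): 129, np.float64(0.66): 216, np.float64(0.68): 184, np.float64(0.7): 227, np.float64(0.72): 91, np.float64(0.74): 4}
0.45 {np.float64(0.46): 15, np.float64(0.48): 58, np.float64(0.5): 500, np.float64(0.52): 681, np.float64(0.54): 358, np.float64(0.56): 292, np.float64(0.58): 250, np.float64(0.64): 45, np.float64(0.66): 463, np.float64(0.68): 197, np.float64(0.7): 28}
0.5 {np.float64(0.4): 70, np.float64(0.42): 146, np.float64(0.44): 246, np.float64(0.46): 356, np.float64(0.48): 491, np.float64(0.5): 699, np.float64(0.52): 1355, np.float64(0.54): 1646, np.float64(0.56): 1297, np.float64(0.58): 293}
0.55 {np.float64(0.4): 557, np.float64(0.42): 779, np.float64(0.44): 719, np.float64(0.46): 521, np.float64(0.48): 315, np.float64(0.5): 19}
0.6 {np.float64(0.4): 488, np.float64(0.42): 98}
```

```bash
python3 -m creep '[[1,-1,-9,0,0,0,-7],[1,-2,-18,0,0,0,-14],[1,-3,-27,0,0,0,-21],[1,-4,-36,5,0,0,-28],[1,-5,-45,10,0,0,-35],[1,-6,-54,15,0,0,-42],[1,-7.5,-63,23,0,0,-49],[1,-8.6,-71.7,30,0,0,-56]]' | grep -E 'tcp|wrist'; python3 -m creep '[[1,0,0,0,0,0,-7],[1,0,0,0,0,0,-14],[1,0,0,0,0,0,-19],[1,0,0,0,0,0,-19],[1,0,0,0,0,0,-19]]' ; python3 -m creep '[[1,0,0,8,0,-6,0],[1,0,0,16,0,-12,0],[1,0,0,24,0,-18,0],[1,0,0,30,0,-20,0],[1,0,0,30,0,-20,0],[1,0,0,30,0,-20,0],[1,0,0,30,0,-20,0],[1,0,0,30,0,-20,0]]'
cat > n.py <<'E'
from h import *
s=r.sense();R=np.array(s["ee_rot"]);print(s["tcp_pos"].round(4),R.round(3).tolist(),s["joints"].round(1))
c=cap("wrist");P=cloud(c);save("w10.png",c[0])
o=vision.cut_out("wrist","driver_center")[0];m=o["region"];print(o["conf"],o["uv"])
hsv=cv2.cvtColor(c[0],cv2.COLOR_RGB2HSV)
blk=m&(hsv[...,2]<75);blk=cv2.erode(blk.astype(np.uint8),np.ones((3,3)))>0
red=m&((hsv[...,0]<8)|(hsv[...,0]>172))&(hsv[...,1]>130);st=m&(hsv[...,2]>100)&(hsv[...,1]<90)
for k in (blk,red,st):
    Q=P[k];Q=Q[~np.isnan(Q[:,0])]
    if len(Q)>20:
        T=(Q-s["tcp_pos"])@R*1000; mu=Q.mean(0);d=np.linalg.svd(Q-mu,full_matrices=False)[2][0]
        print(len(Q),mu.round(4),d.round(3),"p5",np.percentile(Q,5,0).round(4),"p95",np.percentile(Q,95,0).round(4),"tool",T.mean(0).round(1),"tip/ends",np.percentile(Q@d,[2,98])-mu@d)
E
python3 n.py
```

```text
tcp_pos: [0.5195, 0.2339, 0.3179]
wrist_force: [0.0, 0.5, -0.9]
time_s: 35.17
tcp_pos: [0.5194, 0.2343, 0.3181]
ee_rot: [[-0.004, -1.0, 0.0], [-1.0, 0.004, 0.0], [-0.0, -0.0, -1.0]]
wrist_force: [-0.1, 0.1, 1.0]
gripper_width: 0.999
gripper_force: 0.0
time_s: 35.83
tcp_pos: [0.5192, 0.2345, 0.2884]
ee_rot: [[-0.001, -1.0, 0.001], [-0.94, 0.002, 0.341], [-0.341, -0.0, -0.94]]
wrist_force: [-0.8, -0.7, -0.4]
gripper_width: 1.001
gripper_force: 0.0
[0.5192 0.2345 0.2884] [[-0.001, -1.0, 0.001], [-0.94, 0.002, 0.341], [-0.341, -0.0, -0.94]] [ 35.8  22.  -10.8 -22.1 -47.3 -22.2]
0.78 [272.2, 209.0]
309 [0.524  0.3303 0.0494] [ 0.047 -0.87   0.491] p5 [0.5148 0.3167 0.0424] p95 [0.5332 0.3423 0.0558] tool [ -8.4  -4.5 257.3] tip/ends [-0.01507255  0.01845188]
1599 [0.5237 0.2909 0.0634] [-0.463 -0.486 -0.741] p5 [0.5111 0.2837 0.0514] p95 [0.5367 0.3002 0.0724] tool [ 23.9  -4.3 230.8] tip/ends [-0.01332915  0.01564227]
511 [0.5247 0.3649 0.0295] [ 0.988 -0.131  0.083] p5 [0.5102 0.3543 0.0194] p95 [0.5393 0.3751 0.0355] tool [-34.2  -5.1 287.8] tip/ends [-0.01585218  0.01514065]
```

```bash
python3 -m creep '[[1,0,-5,12,0,0,0],[1,0,-5,30,0,0,0],[1,0,-5,50,0,0,0],[1,0,-5,68,0,0,0],[1,0,-5,80,0,0,0],[1,0,-5,86,0,0,0],[1,0,-5,89,0,0,0],[1,0,-5,90,0,0,0]]' | grep -E 'tcp|wrist'; python3 -m creep '[[0,0,0,0,0,0,0],[-0.2,0,0,0,0,0,0],[-1,0,0,0,0,0,0],[-1,0,0,0,0,0,0],[-1,0,0,0,0,0,0],[-1,0,0,0,0,0,0],[-1,0,0,0,0,0,0],[-1,0,0,0,0,0,0]]' ; python3 -m creep '[[-1,0,0,0,0,0,0],[-1,0,0,0,0,0,0],[-1,0,0,0,0,0,0],[-1,0,0,0,0,0,0],[-1,0,0,0,0,0,0]]'
```

```text
tcp_pos: [0.5246, 0.2653, 0.2032]
wrist_force: [-0.2, -0.6, -0.3]
time_s: 37.27
tcp_pos: [0.5244, 0.2651, 0.2036]
ee_rot: [[-0.002, -1.0, 0.001], [-0.94, 0.002, 0.342], [-0.342, -0.0, -0.94]]
wrist_force: [0.3, -0.2, 0.0]
gripper_width: 0.479
gripper_force: 0.0
time_s: 37.68
tcp_pos: [0.5245, 0.2651, 0.2036]
ee_rot: [[-0.002, -1.0, 0.001], [-0.94, 0.002, 0.342], [-0.342, -0.0, -0.94]]
wrist_force: [0.8, 0.9, 0.8]
gripper_width: 0.27
gripper_force: 30.0
```

```bash
python3 -m creep '[[-1,-2,0,-5,0,0,0],[-1,-6,0,-17,0,0,0],[-1,-12,0,-33,0,4,0],[-1,-18,0,-50,0,9,0],[-1,-24,0,-66,0,14,0],[-1,-30,0,-82,0,18,0],[-1,-34,0,-92,0,20,0],[-1,-34,0,-94,0,20,0]]'; python3 -m creep '[[-1,0,0,0,0,0,-7],[-1,0,0,0,0,0,-14],[-1,0,0,0,0,0,-21],[-1,0,0,0,0,0,-28],[-1,0,0,0,0,0,-35],[-1,0,0,0,0,0,-42],[-1,0,0,0,0,0,-49],[-1,0,0,0,0,0,-56]]' | grep -E 'tcp|wrist|rot'; python3 -m creep '[[-1,0,0,0,0,0,-7],[-1,0,0,0,0,0,-14],[-1,0,0,0,0,0,-21],[-1,0,0,0,0,0,-28],[-1,0,0,0,0,0,-35],[-1,0,0,0,0,0,-42],[-1,0,0,0,0,0,-49],[-1,0,0,0,0,0,-56]]' | grep -E 'tcp|wrist|rot';  python3 -m creep '[[-1,0,0,0,0,0,-7],[-1,0,0,0,0,0,-14],[-1,0,0,0,0,0,-21],[-1,0,0,0,0,0,-28],[-1,0,0,0,0,0,-35],[-1,0,0,0,0,0,-42],[-1,0,0,0,0,0,-48],[-1,0,0,0,0,0,-48]]'; python3 -c "
from h import *;print(r.sense()['joints'].round(1))"
```

```text
time_s: 38.35
tcp_pos: [0.5244, 0.2655, 0.3065]
ee_rot: [[-0.0, -1.0, 0.004], [-1.0, 0.0, 0.001], [-0.001, -0.004, -1.0]]
wrist_force: [-0.3, 0.7, -1.4]
gripper_width: 0.266
gripper_force: 30.0
tcp_pos: [0.5242, 0.2645, 0.3033]
ee_rot: [[0.831, -0.557, -0.001], [-0.557, -0.831, 0.001], [-0.001, -0.0, -1.0]]
wrist_force: [-0.3, 0.3, -1.8]
tcp_pos: [0.5242, 0.2645, 0.3033]
ee_rot: [[0.926, 0.377, -0.001], [0.377, -0.926, 0.001], [-0.0, -0.001, -1.0]]
wrist_force: [-0.2, -0.2, -2.7]
time_s: 40.35
tcp_pos: [0.5242, 0.2645, 0.3033]
ee_rot: [[0.343, 0.939, -0.001], [0.939, -0.343, 0.001], [0.001, -0.001, -1.0]]
wrist_force: [-0.1, 0.6, -1.3]
gripper_width: 0.269
gripper_force: 30.0
[ 4.260e+01  2.360e+01 -1.290e+01 -1.000e-01 -5.350e+01  1.174e+02]
```

```bash
python3 -m creep '[[-1,-8,-5,0,0,6,0],[-1,-18,-12,0,0,12,0],[-1,-30,-20,0,0,18,0],[-1,-42,-30,0,0,24,0],[-1,-54,-38,0,0,30,0],[-1,-60,-42,0,0,32,0],[-1,-60,-42,0,0,32,0],[-1,-60,-42,0,0,32,0]]'; python3 -m creep '[[-1,0,0,0,0,0,0],[-1,0,0,0,0,0,0],[-1,0,0,0,0,0,0]]' | grep tcp; python3 n.py
```

```text
time_s: 41.02
tcp_pos: [0.4645, 0.2225, 0.304]
ee_rot: [[0.294, 0.938, 0.183], [0.796, -0.346, 0.497], [0.53, -0.0, -0.848]]
wrist_force: [-0.1, -0.6, -1.5]
gripper_width: 0.264
gripper_force: 30.0
tcp_pos: [0.4645, 0.2234, 0.3031]
[0.4645 0.2234 0.3031] [[0.292, 0.939, 0.181], [0.797, -0.344, 0.497], [0.529, -0.001, -0.849]] [ 36.9  14.5 -18.4 -31.4 -33.6 145.8]
0.73 [278.7, 245.6]
4347 [0.4965 0.3147 0.1968] [-0.303 -0.69   0.658] p5 [0.4833 0.3028 0.1937] p95 [0.5095 0.3275 0.1995] tool [ 25.9  -1.3 141.3] tip/ends [-0.01311311  0.00986126]
```

```bash
python3 -m creep '[[-1,-6,0,1,0,2,0],[-1,-16,0,4,0,4,0],[-1,-28,0,8,0,6.5,0],[-1,-38,0,11,0,8.5,0],[-1,-43,0,12,0,8.5,0],[-1,-43,0,12,0,8.5,0],[-1,-43,0,12,0,8.5,0],[-1,-43,0,12,0,8.5,0]]'|grep -E "time|wrist"
cat > k.py <<'E'
from h import *
s=r.sense();R=np.array(s["ee_rot"]);print(s["time_s"],s["tcp_pos"].round(4),R.round(3).tolist(),s["joints"].round(1))
c=cap("wrist");P=cloud(c);save("w11.png",c[0])
o=vision.cut_out("wrist","driver_center")[0];m=cv2.erode(o["region"].astype(np.uint8),np.ones((5,5)))>0
hsv=cv2.cvtColor(c[0],cv2.COLOR_RGB2HSV)
red=m&((hsv[...,0]<8)|(hsv[...,0]>172))&(hsv[...,1]>110)
T=(P-s["tcp_pos"])@R*1000
Q=P[red];Q=Q[~np.isnan(Q[:,0])];top=np.percentile(Q[:,2],90)
print("red",len(Q),Q.mean(0).round(4),np.percentile(Q[:,2],[5,50,95]).round(4))
Q0=Q
for i in range(4):
    mu=Q.mean(0);n=np.linalg.svd(Q-mu,full_matrices=False)[2][2];n*=np.sign(n[2]);e=(Q0-mu)@n;Q=Q0[np.abs(e)<.0012]
print("plane",len(Q),mu.round(4),"d",n.round(3),"tip",(mu-.105*n).round(4),"tool",((mu-s["tcp_pos"])@R*1000).round(1))
k=(P[...,2]>.023)&(P[...,2]<.029)&(np.hypot(P[...,0]-.47,P[...,1]-.305)<.08);print("stand",k.sum(),np.nanmean(P[k],0))
E
python3 k.py
```

```text
time_s: 42.03
wrist_force: [-0.4, 0.6, -1.5]
42.0333 [0.4543 0.1951 0.2709] [[0.26, 0.939, 0.223], [0.715, -0.343, 0.61], [0.649, 0.001, -0.761]] [ 28.9  15.6 -18.7 -50.4 -33.5 168.7]
red 3771 [0.4911 0.2999 0.1809] [0.1787 0.1811 0.1827]
plane 2448 [0.4912 0.2997 0.1812] d [-0.019 -0.057  0.998] tip [0.4932 0.3057 0.0764] tool [ 26.1  -1.3 140.2]
stand 1121 [0.48125652 0.28158287 0.02546944]
```

```bash
python3 -m creep '[[-1,-2,0.2,4,0,-1,0],[-1,-5,0.5,10,0,-2,0],[-1,-9,0.8,17,0,-3.4,0],[-1,-13,1.2,24,0,-3.4,0],[-1,-16,1.5,29.5,0,-3.4,0],[-1,-17,1.5,31,0,-3.4,0],[-1,-17,1.5,31,0,-3.4,0],[-1,-17,1.5,31,0,-3.4,0]]'|grep -E "time|wrist"; python3 k.py
python3 - <<'E'
from h import *
# socket in w9 (TCP at that time 0.49266,0.30141,0.3477, level yaw as before)
im=cv2.imread("pics/w9.png");m=vision.camera_model("wrist")
W=np.eye(4);W[:3,:3]=np.array([[-.966,-.257,0],[-.257,.966,0],[0,0,-1]]);W[:3,3]=[.49267,.30140,.3478]
T=W@np.array(m["mount"]);f=210/np.tan(np.radians(m["vertical_fov"]/2));c=(0,0,T,f,m["cx"],m["cy"])
# dark socket mask inside blue stand: warp top plane to metric map
xs=np.arange(.455,.53,.0005);ys=np.arange(.265,.335,.0005)
X,Y=np.meshgrid(xs,ys);Q=np.c_[X.ravel(),Y.ravel(),np.full(X.size,.026)]
q=(Q-T[:3,3])@T[:3,:3];u=(f*q[:,0]/q[:,2]+m["cx"]).reshape(X.shape).astype(np.float32);v=(f*q[:,1]/q[:,2]+m["cy"]).reshape(X.shape).astype(np.float32)
g=cv2.GaussianBlur(cv2.cvtColor(cv2.remap(im,u,v,1),cv2.COLOR_BGR2GRAY),(5,5),0)
for p2 in (25,18,12):
    h=cv2.HoughCircles(g,cv2.HOUGH_GRADIENT,1,10,param1=60,param2=p2,minRadius=34,maxRadius=42)
    if h is not None: print([(round(xs[0]+a*.0005,4),round(ys[0]+b*.0005,4),d*.5) for a,b,d in h[0][:3]])
E
```

```text
time_s: 42.8
wrist_force: [0.7, -0.2, -0.8]
42.8 [0.4581 0.2009 0.2357] [[0.275, 0.939, 0.207], [0.749, -0.344, 0.566], [0.603, -0.0, -0.798]] [ 30.1  19.3 -19.5 -49.4 -30.5 168.7]
red 3830 [0.4932 0.3004 0.1392] [0.137  0.1394 0.141 ]
plane 2505 [0.4933 0.3002 0.1395] d [ 0.011 -0.004  1.   ] tip [0.4922 0.3007 0.0345] tool [ 26.   -1.2 140.2]
stand 1079 [0.47895571 0.28390924 0.02556056]
[(np.float64(0.4938), np.float64(0.2988), np.float32(19.5))]
```

Run:
```python
from h import *
im=cv2.imread("pics/w9.png");m=vision.camera_model("wrist")
W=np.eye(4);W[:3,:3]=np.array([[-.966,-.257,0],[-.257,.966,0],[0,0,-1]]);W[:3,3]=[.49267,.30140,.3478]
T=W@np.array(m["mount"]);f=210/np.tan(np.radians(m["vertical_fov"]/2))
def warp(z,x0,x1,y0,y1):
    xs=np.arange(x0,x1,.0005);ys=np.arange(y0,y1,.0005);X,Y=np.meshgrid(xs,ys);Q=np.c_[X.ravel(),Y.ravel(),np.full(X.size,z)]
    q=(Q-T[:3,3])@T[:3,:3]
    return cv2.remap(im,(f*q[:,0]/q[:,2]+m["cx"]).reshape(X.shape).astype(np.float32),(f*q[:,1]/q[:,2]+m["cy"]).reshape(X.shape).astype(np.float32),1)
w=warp(.032,.39,.48,.27,.35);hsv=cv2.cvtColor(w,cv2.COLOR_BGR2HSV)
k=((hsv[...,1]<70)&(hsv[...,2]>110)).astype(np.uint8)
n,l,st,ce=cv2.connectedComponentsWithStats(cv2.morphologyEx(k,cv2.MORPH_CLOSE,np.ones((9,9))))
H=[]
for i in range(1,n):
    if 300<st[i,4]<6000:
        print(st[i],.39+ce[i][0]*.0005,.27+ce[i][1]*.0005)
# stand blue outline at z=.026
w=warp(.026,.37,.55,.24,.37);hsv=cv2.cvtColor(w,cv2.COLOR_BGR2HSV)
b=((hsv[...,0]>95)&(hsv[...,0]<130)&(hsv[...,1]>70)).astype(np.uint8)
b=cv2.morphologyEx(b,cv2.MORPH_CLOSE,np.ones((45,45)));b=cv2.morphologyEx(b,cv2.MORPH_OPEN,np.ones((15,15)))
cn=max(cv2.findContours(b,0,1)[0],key=cv2.contourArea);R=cv2.minAreaRect(cn);print("stand",.37+R[0][0]*.0005,.24+R[0][1]*.0005,np.array(R[1])*.5,R[2])
# orange bench seen through socket pilot hole? brownish blob near socket
w=warp(.012,.47,.52,.28,.325);g=cv2.cvtColor(w,cv2.COLOR_BGR2GRAY)
h=cv2.HoughCircles(cv2.GaussianBlur(g,(5,5),0),cv2.HOUGH_GRADIENT,1,10,param1=60,param2=10,minRadius=13,maxRadius=19)
print([] if h is None else [(round(.47+a*.0005,4),round(.28+c*.0005,4),d*.5) for a,c,d in h[0][:3]])
```

```text
[  92   43   52   52 2096] 0.44896875 0.3043668893129771
[  36   57   39   40 1235] 0.41755668016194336 0.3082085020242915
stand 0.47255126953125 0.3045182647705078 [ 67.62512207 154.78137207] 89.3839340209961
[(np.float32(0.4922), np.float32(0.2992), np.float32(7.05))]
```

```bash
python3 -m creep '[[-1,-1.4,1.1,-1,0,0,0],[-1,-1.4,1.1,-1,0,0,0],[-1,-2.9,1.1,0.9,0,0,0],[-1,-4.4,1.1,2.9,0,0,0],[-1,-5.9,1.1,4.9,0,0,0],[-1,-7.4,1.1,6.9,0,0,0],[-1,-7.4,1.1,6.9,0,0,0]]'; python3 -m creep '[[-1,-0.9,0,1.2,0,0,0],[-1,-1.8,0,2.4,0,0,0],[-1,-2.7,0,3.6,0,0,0],[-1,-3.6,0,4.8,0,0,0],[-1,-3.6,0,4.8,0,0,0]]'|grep -E "tcp|wrist"
```

```text
time_s: 43.48
tcp_pos: [0.4582, 0.1988, 0.2252]
ee_rot: [[0.275, 0.939, 0.207], [0.749, -0.344, 0.566], [0.602, -0.001, -0.798]]
wrist_force: [0.5, 0.9, -2.2]
gripper_width: 0.268
gripper_force: 30.0
tcp_pos: [0.4583, 0.1989, 0.2196]
wrist_force: [0.2, 0.6, -1.8]
```

```bash
python3 -m creep '[[-1,-0.6,0,0.8,0,0,0],[-1,-1.2,0,1.6,0,0,0],[-1,-1.8,0,2.4,0,0,0],[-1,-2.4,0,3.2,0,0,0],[-1,-2.4,0,3.2,0,0,0]]'|grep -E "tcp|wrist"; python3 -m creep '[[-1,-0.6,0,0.8,0,0,0],[-1,-1.2,0,1.6,0,0,0],[-1,-1.2,0,1.6,0,0,0]]'|grep -E "tcp|wrist"
```

```text
tcp_pos: [0.4586, 0.1993, 0.2172]
wrist_force: [-2.8, -1.4, 5.7]
tcp_pos: [0.4588, 0.1999, 0.2164]
wrist_force: [-4.8, -0.8, 13.1]
```

```bash
python3 -m creep '[[-1,-0.6,0,0.8,0,0,0],[-1,-1.2,0,1.6,0,0,0],[-1,-1.2,0,1.6,0,0,0]]'|grep -E "tcp|wrist"; python3 k.py
```

```text
tcp_pos: [0.4591, 0.2006, 0.2155]
wrist_force: [-6.2, 0.8, 16.0]
44.8167 [0.4591 0.2006 0.2155] [[0.27, 0.94, 0.209], [0.746, -0.342, 0.572], [0.609, 0.002, -0.793]] [ 28.9  21.4 -19.4 -53.1 -30.  173.8]
red 3843 [0.4945 0.3019 0.1202] [0.1179 0.1204 0.1222]
plane 2429 [0.4948 0.302  0.1205] d [0.011 0.008 1.   ] tip [0.4937 0.3012 0.0155] tool [ 27.4  -1.2 140.9]
stand 1148 [0.47925282 0.28649194 0.0256208 ]
```

```bash
python3 - <<'E'
from h import *
s=r.sense();F=s["wrist_force"];M=s["moment"];t=s["tcp_pos"]
print(F,M)
# driver weight ~1.7N at approx (axis, z~.07)
ax=np.array([.4940,.3022]);W=np.array([0,0,-1.8]);c0=np.array([*ax,.075])-t
F2=F-W;M2=M-np.cross(c0,W)
cz=.0245-t[2]
cy=(M2[0]+cz*F2[1])/F2[2];cx=(cz*F2[0]-M2[1])/F2[2]
print("contact",t[0]+cx,t[1]+cy, "alt(-M)",t[0]+(cz*F2[0]+M2[1])/F2[2])
E
python3 -m creep '[[-1,1.2,0,-1.6,0,0,0],[-1,2.4,0,-3.2,0,0,0],[-1,3.6,0,-4.8,0,0,0],[-1,3.6,0,-4.8,0,0,0],[-1,3.6,0,-4.8,0,0,0]]'|grep -E "tcp|wrist|time"; python3 k.py
```

```text
[-5.82490659 -0.45471073 16.3346906 ] [1.27255367 0.94688162 0.9186669 ]
contact 0.4716578119295416 0.28562551737632064 alt(-M) 0.5691450713445471
time_s: 45.33
tcp_pos: [0.4583, 0.1988, 0.2176]
wrist_force: [-0.3, -0.8, -0.9]
45.3333 [0.4583 0.1988 0.2176] [[0.275, 0.939, 0.207], [0.749, -0.344, 0.566], [0.603, -0.0, -0.798]] [ 29.1  21.1 -19.7 -52.1 -29.9 172.6]
red 3972 [0.4935 0.299  0.1213] [0.1189 0.1215 0.1232]
plane 2476 [0.4936 0.299  0.1216] d [0.008 0.007 1.   ] tip [0.4928 0.2983 0.0166] tool [ 26.9  -1.3 140.6]
stand 972 [0.47603196 0.29400845 0.02556378]
```

```bash
python3 -m creep '[[-1,1.8,0.7,0.1,0,0,0],[-1,1.8,0.7,0.1,0,0,0],[-1,1.2,0.7,0.9,0,0,0],[-1,0.3,0.7,2.1,0,0,0],[-1,-0.6,0.7,3.3,0,0,0],[-1,-0.6,0.7,3.3,0,0,0]]'|grep -E "tcp|wrist|time"; python3 -c "
from h import *;s=r.sense();print(s['wrist_force'],s['moment'],s['joints'].round(1))"
```

```text
time_s: 45.93
tcp_pos: [0.4599, 0.2006, 0.2165]
wrist_force: [-2.5, -2.5, 9.2]
[-2.52104131 -2.49740914  9.21781627] [-0.36552743  0.79806556  0.42104494] [ 29.1  21.3 -19.4 -52.5 -29.9 173.1]
```

```bash
python3 -m creep '[[-1,0.4,-0.2,0.3,0,0,0],[-1,0.8,-0.4,0.6,0,0,0],[-1,1.1,-0.5,0.8,0,0,0],[-1,1.5,-0.7,1.1,0,0,0]]'|grep -E "tcp|wrist"; python3 -m creep '[[-1,-0.2,-0.6,-0.1,0,0,0],[-1,-0.3,-1.1,-0.25,0,0,0],[-1,-0.5,-1.7,-0.4,0,0,0],[-1,-0.7,-2.3,-0.5,0,0,0]]'|grep -E "tcp|wrist"; python3 -m creep '[[-1,-0.4,0.2,-0.3,0,0,0],[-1,-0.8,0.4,-0.6,0,0,0],[-1,-1.1,0.5,-0.8,0,0,0],[-1,-1.5,0.7,-1.1,0,0,0]]'|grep -E "tcp|wrist|time"; python3 k.py
```

```text
tcp_pos: [0.4599, 0.202, 0.2165]
wrist_force: [-3.3, -3.8, 7.8]
tcp_pos: [0.4582, 0.2022, 0.2164]
wrist_force: [0.6, -1.7, 3.8]
time_s: 46.93
tcp_pos: [0.4581, 0.2012, 0.2162]
wrist_force: [0.1, 2.5, 5.6]
46.9333 [0.4581 0.2012 0.2162] [[0.273, 0.939, 0.21], [0.747, -0.344, 0.569], [0.606, 0.002, -0.795]] [ 29.2  21.3 -19.6 -52.7 -29.7 173.1]
red 3792 [0.4933 0.3017 0.1206] [0.1183 0.1207 0.1224]
plane 2480 [0.4935 0.3018 0.1208] d [0.001 0.003 1.   ] tip [0.4934 0.3014 0.0158] tool [ 27.   -1.5 140.5]
stand 1169 [0.47840041 0.28677185 0.02558994]
```

```bash
python3 -m creep '[[-1,-0.2,-0.6,-1,0,0,0],[-1,-1,-1.2,-1.6,0,0,0],[-1,-1.7,-1.7,-2,0,0,0],[-1,-1.7,-1.7,-2,0,0,0],[-1,-2.3,-1.7,-1.2,0,0,0],[-1,-2.9,-1.7,-0.4,0,0,0],[-1,-3.5,-1.7,0.4,0,0,0],[-1,-3.5,-1.7,0.4,0,0,0]]'|grep -E "tcp|wrist|time"
```

```text
time_s: 47.7
tcp_pos: [0.4559, 0.1995, 0.2155]
wrist_force: [-0.8, 1.7, 17.6]
```

```bash
python3 -m creep '[[-1,1.2,0,-1.6,0,0,0],[-1,1.8,0,-2.4,0,0,0],[-1,1.8,0,-2.4,0,0,0]]'|grep -E "tcp|wrist|time"
python3 - <<'E'
from h import *
s=r.sense();R=np.array(s["ee_rot"]);print(s["tcp_pos"],s["wrist_force"],s["moment"])
for cam in ("wrist","scene","top"):
    c=cap(cam);P=cloud(c);hsv=cv2.cvtColor(c[0],cv2.COLOR_RGB2HSV);save("z_%s.png"%cam,c[0])
    # small head tops
    k=((P[...,2]>.0295)&(P[...,2]<.036)&(P[...,0]>.39)&(P[...,0]<.475)&(P[...,1]>.27)&(P[...,1]<.34)).astype(np.uint8)
    n,l,st,ce=cv2.connectedComponentsWithStats(k)
    for i in range(1,n):
        if st[i,4]>(60 if cam=="wrist" else 12): print(cam,"head",st[i],np.nanmean(P[l==i],0).round(4), ray(c,ce[i],.032).round(4))
    near=(np.hypot(P[...,0]-.494,P[...,1]-.30)<.035)
    for a,b in ((.02,.024),(.024,.03),(.03,.036),(.036,.042),(.045,.06),(.1,.112),(.112,.13)):
        q=P[near&(P[...,2]>=a)&(P[...,2]<b)]
        if len(q)>4: print(cam,a,len(q),q.mean(0).round(4),q.min(0).round(4),q.max(0).round(4))
E
```

```text
time_s: 47.95
tcp_pos: [0.4552, 0.1986, 0.2165]
wrist_force: [2.8, 1.8, 7.0]
[0.45517946 0.19863889 0.2164642 ] [2.76108861 1.81768686 6.97714329] [ 0.55268181 -0.60895052 -0.22885584]
wrist 0.02 9 [0.4853 0.2738 0.0236] [0.4666 0.2707 0.0227] [0.4992 0.2786 0.0239]
wrist 0.024 576 [0.4818 0.2776 0.0257] [0.4657 0.2702 0.024 ] [0.526  0.3137 0.03  ]
wrist 0.03 47 [0.4822 0.2786 0.033 ] [0.4739 0.2757 0.0303] [0.4934 0.2842 0.036 ]
wrist 0.036 114 [0.4838 0.2792 0.0387] [0.4752 0.2764 0.0361] [0.5027 0.2929 0.0413]
wrist 0.1 1006 [0.4862 0.2835 0.1066] [0.4659 0.265  0.1   ] [0.5098 0.3024 0.112 ]
wrist 0.112 4597 [0.4906 0.2986 0.1202] [0.4658 0.265  0.112 ] [0.508  0.3172 0.13  ]
scene head [173 333  14  14  99] [0.4512 0.3061 0.0323] [0.4514 0.3061 0.032 ]
scene head [182 347  10  10  56] [0.4183 0.3098 0.0327] [0.4187 0.3097 0.032 ]
scene 0.02 28 [0.4923 0.3153 0.0228] [0.4653 0.2821 0.0206] [0.523  0.3303 0.0239]
scene 0.024 237 [0.4902 0.3128 0.0271] [0.46   0.2818 0.024 ] [0.5282 0.3317 0.03  ]
scene 0.03 33 [0.4822 0.3087 0.0323] [0.4602 0.2938 0.0301] [0.5201 0.3232 0.0357]
scene 0.036 39 [0.4855 0.3008 0.0393] [0.4746 0.2794 0.0362] [0.5005 0.3095 0.0417]
scene 0.045 25 [0.4827 0.2951 0.0496] [0.4794 0.2833 0.0451] [0.4904 0.3055 0.0563]
scene 0.1 51 [0.4796 0.2957 0.1057] [0.4627 0.2762 0.1001] [0.5138 0.3111 0.1113]
scene 0.112 208 [0.4911 0.3001 0.1204] [0.4614 0.2721 0.112 ] [0.5112 0.3171 0.1276]
```

```bash
cat > sc.py <<'E'
from h import *
s=r.sense();c=cap("scene");P=cloud(c);hsv=cv2.cvtColor(c[0],cv2.COLOR_RGB2HSV)
k=((P[...,2]>.0295)&(P[...,2]<.036)&(P[...,0]>.39)&(P[...,0]<.475)&(P[...,1]>.27)&(P[...,1]<.34)).astype(np.uint8)
n,l,st,ce=cv2.connectedComponentsWithStats(k);H=[ray(c,ce[i],.032) for i in range(1,n) if st[i,4]>30]
H.sort(key=lambda h:-h[0]);so=H[0]+44/32*(H[0]-H[1])
red=((hsv[...,0]<9)|(hsv[...,0]>170))&(hsv[...,1]>120)&(P[...,2]>.095)&(np.hypot(P[...,0]-.49,P[...,1]-.30)<.04)
Q=P[red];print("red",red.sum(),np.percentile(Q,[3,50,97],axis=0).round(4).tolist())
t=red&(P[...,2]>np.percentile(Q[:,2],97)-.0045);v,u=np.where(t);print("top",t.sum(),P[t].mean(0).round(4),ringfit(t,c,np.median(P[t][:,2])))
blk=(hsv[...,2]<80)&(P[...,2]>.04)&(P[...,2]<.06)&(np.hypot(P[...,0]-.49,P[...,1]-.30)<.03);print("blk",blk.sum(),P[blk].mean(0) if blk.any() else 0)
stl=(P[...,2]>.027)&(P[...,2]<.045)&(np.hypot(P[...,0]-.492,P[...,1]-.30)<.028);print("stl",stl.sum(),np.percentile(P[stl],[3,50,97],axis=0).round(4).tolist())
print("socket",so.round(4),"tcp",s["tcp_pos"].round(4))
E
python3 sc.py
```

```text
red 161 [[0.4778, 0.2903, 0.115], [0.4903, 0.3027, 0.1208], [0.5068, 0.3144, 0.1253]]
top 82 [0.4921 0.2999 0.1231] (array([0.49258274, 0.30000807]), np.float64(0.01117792107270197), np.float64(0.0024967289057937904))
blk 23 [0.48222897 0.29404493 0.04986296]
stl 128 [[0.4676, 0.2826, 0.0272], [0.4841, 0.3055, 0.0307], [0.5136, 0.3256, 0.0437]]
socket [0.4955 0.302  0.032 ] tcp [0.4553 0.1987 0.2164]
```

```bash
python3 - <<'E'
from h import *
from scipy.spatial.transform import Rotation as Ro
s=r.sense();R=np.array(s["ee_rot"]);t=s["tcp_pos"]
K=np.array([.4922,.3012,.1222]);d=np.array([.014,.085,.996]);d/=np.linalg.norm(d);tip=K-.105*d
print("d in tool",R.T@d)
A=Ro.align_vectors([[0,0,1]],[d])[0].as_matrix()
for yaw in (-25,-35):
    Q=Ro.from_euler("z",yaw,degrees=True).as_matrix()@A
    goal=np.array([.4955,.302,.045]);tn=goal-Q@(tip-t)
    print(yaw,"tcp",tn.round(4),"shift",(R.T@(tn-t)*1000).round(1),"rv",np.degrees(Ro.from_matrix(R.T@Q@R).as_rotvec()).round(1))
E
python3 -m creep '[[-1,6,0,-8,0,0,0],[-1,12,0,-16,0,0,0],[-1,18,0,-24,0,0,0],[-1,20,0,-26,0,0,0]]' | grep -E "tcp|wrist|time"
```

```text
d in tool [ 0.67012877 -0.01434617 -0.7421062 ]
-25 tcp [0.4144 0.2183 0.2347] shift [ 14.5 -45.1 -11.9] rv [-15.2   4.9  19.8]
-35 tcp [0.4011 0.2337 0.2347] shift [ 22.4 -62.9  -6. ] rv [-21.6   4.9  27.5]
time_s: 48.48
tcp_pos: [0.4531, 0.1976, 0.2472]
wrist_force: [-0.2, -0.3, -1.6]
```

```bash
python3 -m creep '[[-1,-1,-9,1,-3,1,4],[-1,-2,-18,3,-6,2,8],[-1,-3,-27,6,-9,3,12],[-1,-4.4,-36,10,-12,4,16],[-1,-5.5,-45,14,-15.2,4.9,19.8],[-1,-5.5,-45,14,-15.2,4.9,19.8],[-1,-5.5,-45,14,-15.2,4.9,19.8],[-1,-5.5,-45,14,-15.2,4.9,19.8]]'; python3 k.py; python3 sc.py
python3 - <<'E'
from h import *
# head estimate: points z .03-.05 in both cams near axis
for cam in ("wrist","scene"):
    P=cloud(cap(cam))
    for a,b in ((.045,.052),(.052,.058),(.058,.064),(.064,.07),(.072,.09)):
        k=(P[...,2]>a)&(P[...,2]<b)&(np.hypot(P[...,0]-.495,P[...,1]-.301)<.03);q=P[k]
        if len(q)>5: print(cam,a,len(q),q.mean(0).round(4),q.min(0).round(4),q.max(0).round(4))
E
```

```text
time_s: 49.15
tcp_pos: [0.4181, 0.2092, 0.2289]
ee_rot: [[0.531, 0.714, 0.456], [0.517, -0.699, 0.494], [0.672, -0.026, -0.74]]
wrist_force: [-0.3, -0.1, -1.7]
gripper_width: 0.269
gripper_force: 30.0
49.15 [0.4181 0.2092 0.2289] [[0.531, 0.714, 0.456], [0.517, -0.699, 0.494], [0.672, -0.026, -0.74]] [ 36.1  16.3 -26.6 -54.2  -9.2 149.9]
red 3937 [0.4952 0.2932 0.1426] [0.1399 0.1428 0.1445]
plane 2413 [0.4953 0.2934 0.1429] d [-0.03  -0.075  0.997] tip [0.4985 0.3012 0.0382] tool [ 26.7  -1.5 140.5]
stand 1076 [0.47699899 0.28293    0.02549081]
red 120 [[0.4867, 0.2848, 0.1379], [0.4985, 0.3005, 0.1446], [0.5118, 0.3103, 0.1486]]
top 69 [0.4994 0.2978 0.1468] (array([0.50026436, 0.2980329 ]), np.float64(0.010004227652796144), np.float64(0.0025494266437494258))
blk 0 0
stl 47 [[0.4656, 0.2994, 0.0271], [0.4794, 0.3182, 0.0282], [0.5071, 0.3253, 0.0318]]
socket [0.495  0.3003 0.032 ] tcp [0.4183 0.2094 0.2294]
wrist 0.045 31 [0.4841 0.2846 0.0502] [0.4774 0.2791 0.0474] [0.4943 0.2952 0.052 ]
wrist 0.052 49 [0.4829 0.2854 0.0553] [0.4777 0.2792 0.0522] [0.4931 0.294  0.058 ]
wrist 0.058 126 [0.4842 0.2851 0.0603] [0.4779 0.2795 0.058 ] [0.5077 0.2929 0.0628]
```

Run:
```python
from h import *
from scipy.spatial.transform import Rotation as Ro
s=r.sense();R=np.array(s["ee_rot"]);t=s["tcp_pos"]
K=np.array([.4990,.2984,.1435]);d=np.array([.008,-.025,1]);d/=np.linalg.norm(d);tip=K-.105*d
A=Ro.align_vectors([[0,0,1]],[d])[0].as_matrix()
for yaw in (10,14):
    Q=Ro.from_euler("z",yaw,degrees=True).as_matrix()@A
    tn=np.array([.4952,.3008,.040])-Q@(tip-t)
    print(tip,yaw,"tcp",tn.round(4),"shift",(R.T@(tn-t)*1000).round(1),"rv",np.degrees(Ro.from_matrix(R.T@Q@R).as_rotvec()).round(1))
```

```text
[0.49816029 0.3010241  0.03853615] 10 tcp [0.43   0.2013 0.2326] shift [ 4.  14.1 -0.9] rv [ 5.7 -0.8 -8.3]
[0.49816029 0.3010241  0.03853615] 14 tcp [0.4371 0.197  0.2326] shift [ 5.6 22.2  0.2] rv [  8.4  -0.9 -11.3]
```

```bash
python3 -m creep '[[-1,2,7,0,2.8,-0.3,-3.8],[-1,4,15,0,5.6,-0.6,-7.6],[-1,5.6,22,0.2,8.4,-0.9,-11.3],[-1,5.6,22,0.2,8.4,-0.9,-11.3],[-1,5.6,22,0.2,8.4,-0.9,-11.3],[-1,5.6,22,0.2,8.4,-0.9,-11.3]]'
cat > hd.py <<'E'
from h import *
for cam in ("wrist","scene"):
    P=cloud(cap(cam))
    for a in np.arange(.03,.07,.006):
        k=(P[...,2]>a)&(P[...,2]<a+.006)&(np.hypot(P[...,0]-.495,P[...,1]-.301)<.028);q=P[k]
        if len(q)>5: print(cam,round(a,3),len(q),q.mean(0).round(4),q.min(0).round(4),q.max(0).round(4))
E
python3 k.py; python3 sc.py; python3 hd.py
```

```text
time_s: 49.9
tcp_pos: [0.4364, 0.1971, 0.2323]
ee_rot: [[0.382, 0.861, 0.335], [0.642, -0.508, 0.574], [0.664, -0.004, -0.748]]
wrist_force: [-0.7, -0.0, -2.3]
gripper_width: 0.271
gripper_force: 30.0
49.9 [0.4364 0.1971 0.2323] [[0.382, 0.861, 0.335], [0.642, -0.508, 0.574], [0.664, -0.004, -0.748]] [ 29.4  17.4 -22.4 -58.3 -23.2 169.4]
red 3895 [0.4923 0.2959 0.1448] [0.1424 0.145  0.1467]
plane 2464 [0.4924 0.2959 0.1451] d [-0.025 -0.053  0.998] tip [0.495  0.3014 0.0402] tool [ 26.9  -1.5 140.6]
stand 1144 [0.47841704 0.28064088 0.02547819]
red 136 [[0.4807, 0.2902, 0.1381], [0.4921, 0.3022, 0.1458], [0.5072, 0.3132, 0.149]]
top 88 [0.4938 0.3006 0.1469] (array([0.49375318, 0.30030839]), np.float64(0.011265502947815842), np.float64(0.0022562326211834475))
blk 2 [0.49488347 0.30921699 0.05305596]
stl 72 [[0.4666, 0.2859, 0.0271], [0.4757, 0.312, 0.0285], [0.5154, 0.3259, 0.0314]]
socket [0.4929 0.3001 0.032 ] tcp [0.4361 0.1974 0.2323]
wrist 0.048 28 [0.4838 0.2829 0.0521] [0.4752 0.2793 0.0497] [0.4953 0.2913 0.0538]
wrist 0.054 56 [0.4836 0.2827 0.0573] [0.4757 0.2794 0.054 ] [0.4943 0.2902 0.06  ]
wrist 0.06 119 [0.4841 0.2836 0.062 ] [0.4761 0.2796 0.0601] [0.5059 0.294  0.0646]
scene 0.048 7 [0.4832 0.3053 0.0509] [0.4774 0.2999 0.0483] [0.4913 0.3115 0.054 ]
scene 0.054 15 [0.4896 0.3095 0.0573] [0.4783 0.3038 0.0542] [0.5062 0.3129 0.0599]
scene 0.06 21 [0.4901 0.309  0.0634] [0.4789 0.3045 0.0608] [0.5031 0.312  0.0656]
scene 0.066 11 [0.4905 0.3066 0.0683] [0.4822 0.3025 0.0662] [0.5018 0.3109 0.0719]
```

```bash
python3 -m creep '[[-1,2,-1.6,1.8,0,0,0],[-1,0,-1.6,4,0,0,0],[-1,-3,-1.6,8,0,0,0],[-1,-6.5,-1.6,12,0,0,0],[-1,-9.5,-1.6,15,0,0,0],[-1,-10.6,-1.6,16,0,0,0],[-1,-10.6,-1.6,16,0,0,0]]' | grep -E "tcp|wrist|time"; python3 -m creep '[[-1,-0.7,0,0.8,0,0,0],[-1,-1.3,0,1.5,0,0,0],[-1,-2,0,2.2,0,0,0],[-1,-2.6,0,3,0,0,0],[-1,-2.6,0,3,0,0,0]]' | grep -E "tcp|wrist|time"
```

```text
time_s: 50.73
tcp_pos: [0.4366, 0.2002, 0.2129]
wrist_force: [0.2, 0.7, -2.3]
time_s: 51.15
tcp_pos: [0.4366, 0.2004, 0.2094]
wrist_force: [-1.2, -0.5, -1.8]
```

```bash
python3 -m creep '[[-1,-0.7,0,0.8,0,0,0],[-1,-1.3,0,1.5,0,0,0],[-1,-2,0,2.2,0,0,0],[-1,-2,0,2.2,0,0,0]]' | grep -E "tcp|wrist|time"
```

```text
time_s: 51.48
tcp_pos: [0.4366, 0.2004, 0.2063]
wrist_force: [-0.7, 0.8, -1.4]
```

```bash
python3 -m creep '[[-1,-0.7,0,0.75,0,0,0],[-1,-1.3,0,1.5,0,0,0],[-1,-2,0,2.2,0,0,0],[-1,-2.7,0,3,0,0,0],[-1,-2.7,0,3,0,0,0]]' | grep -E "tcp|wrist|time"; python3 -m creep '[[-1,-0.7,0,0.75,0,0,0],[-1,-1.3,0,1.5,0,0,0],[-1,-1.3,0,1.5,0,0,0]]' | grep -E "tcp|wrist|time"; python3 -c "
from h import *;print(r.sense()['joints'].round(1))"
```

```text
time_s: 51.9
tcp_pos: [0.437, 0.2012, 0.2038]
wrist_force: [0.5, 0.4, -2.0]
time_s: 52.15
tcp_pos: [0.4372, 0.2017, 0.2028]
wrist_force: [-0.3, -0.7, -1.3]
[ 27.8  20.8 -22.1 -64.5 -22.9 177.4]
```

```bash
python3 -m creep '[[-1,0.2,-4,0.2,-1.3,0,1.5],[-1,0.4,-8,0.4,-2.6,0,3],[-1,0.7,-12,0.7,-4,0,4.5],[-1,0.9,-16,0.9,-5.3,0,6],[-1,1.1,-19.7,1.1,-6.6,0,7.5],[-1,1.1,-19.7,1.1,-6.6,0,7.5]]'; python3 k.py
```

```text
time_s: 52.65
tcp_pos: [0.4202, 0.2134, 0.2028]
ee_rot: [[0.489, 0.761, 0.426], [0.569, -0.649, 0.506], [0.661, -0.005, -0.75]]
wrist_force: [-0.4, -0.2, -2.0]
gripper_width: 0.27
gripper_force: 30.0
52.65 [0.4202 0.2134 0.2028] [[0.489, 0.761, 0.426], [0.569, -0.649, 0.506], [0.661, -0.005, -0.75]] [ 32.5  19.5 -24.8 -63.8 -12.7 165.9]
red 3947 [0.4919 0.3007 0.1148] [0.1122 0.115  0.1167]
plane 2437 [0.4918 0.3007 0.1151] d [-0.041 -0.044  0.998] tip [0.4961 0.3053 0.0103] tool [ 26.7  -1.7 140.4]
stand 1343 [0.47464619 0.28441964 0.02550104]
```

```bash
python3 -m creep '[[-1,-0.7,0,0.75,0,0,0],[-1,-1.3,0,1.5,0,0,0],[-1,-2,0,2.25,0,0,0],[-1,-2.6,0,3,0,0,0],[-1,-3.3,0,3.75,0,0,0],[-1,-3.3,0,3.75,0,0,0]]' | grep -E "tcp|wrist|time"; python3 -c "
from h import *;print(r.sense()['joints'].round(1))"; python3 -m creep '[[-1,-0.4,0,0.4,0,0,0],[-1,-0.7,0,0.75,0,0,0],[-1,-0.7,0,0.75,0,0,0]]' | grep -E "tcp|wrist|time"; python3 -c "
from h import *;print(r.sense()['joints'].round(1))"
```

```text
time_s: 53.25
tcp_pos: [0.4211, 0.2128, 0.1975]
wrist_force: [-0.8, 0.8, -1.1]
[ 31.7  20.1 -24.5 -65.8 -13.  168.6]
time_s: 53.5
tcp_pos: [0.421, 0.213, 0.1967]
wrist_force: [0.1, 0.0, -1.6]
[ 31.5  20.2 -24.5 -66.2 -13.1 169.2]
```

```bash
python3 -m creep '[[-1,-0.4,0,0.4,0,0,0],[-1,-0.8,0,0.9,0,0,0],[-1,-0.8,0,0.9,0,0,0]]' | grep -E "tcp|wrist|time";  python3 -m creep '[[-1,-0.4,0,0.4,0,0,0],[-1,-0.8,0,0.9,0,0,0],[-1,-0.8,0,0.9,0,0,0]]' | grep -E "tcp|wrist|time"; python3 k.py
```

```text
time_s: 53.75
tcp_pos: [0.421, 0.2131, 0.196]
wrist_force: [-1.3, -0.5, 0.9]
time_s: 54.0
tcp_pos: [0.4211, 0.2131, 0.1957]
wrist_force: [-4.5, -3.1, 9.5]
54.0 [0.4211 0.2131 0.1957] [[0.488, 0.761, 0.428], [0.568, -0.649, 0.507], [0.663, -0.004, -0.748]] [ 31.2  20.4 -24.4 -67.2 -13.3 170.4]
red 3956 [0.4933 0.3005 0.108 ] [0.1054 0.1083 0.1099]
plane 2472 [0.4934 0.3006 0.1083] d [-0.03  -0.05   0.998] tip [0.4966 0.3058 0.0035] tool [ 27.   -1.4 140.6]
stand 1460 [0.47624696 0.28486198 0.02548695]
```

```bash
python3 -m creep '[[-1,0.4,0,-0.5,0,0,0],[-1,0.4,0,-0.5,0,0,0],[-0.3,0.4,0,-0.5,0,0,0],[-0.2,0.4,0,-0.5,0,0,0],[0,0.4,0,-0.5,0,0,0],[0.2,0.4,0,-0.5,0,0,0],[0.5,0.4,0,-0.5,0,0,0],[1,0.4,0,-0.5,0,0,0]]'; python3 k.py; python3 -m creep '[[1,0,0,0,0,0,0],[1,0,0,0,0,0,0],[1,0,0,0,0,0,0],[1,0,0,0,0,0,0],[1,0,0,0,0,0,0],[1,0,0,0,0,0,0]]'; python3 k.py
```

```text
time_s: 54.77
tcp_pos: [0.421, 0.213, 0.1948]
ee_rot: [[0.489, 0.761, 0.426], [0.569, -0.649, 0.505], [0.661, -0.005, -0.75]]
wrist_force: [-0.3, 0.5, -1.1]
gripper_width: 0.614
gripper_force: 0.0
54.7667 [0.421  0.213  0.1948] [[0.489, 0.761, 0.426], [0.569, -0.649, 0.505], [0.661, -0.005, -0.75]] [ 31.3  20.4 -24.4 -66.9 -13.2 170.1]
red 3645 [0.4909 0.2985 0.1078] [0.1058 0.108  0.1095]
plane 2541 [0.4909 0.2985 0.1081] d [-0.024 -0.038  0.999] tip [0.4934 0.3025 0.0032] tool [ 25.5  -1.9 138.1]
stand 2540 [0.47935853 0.28970044 0.02546948]
time_s: 55.37
tcp_pos: [0.4209, 0.213, 0.1951]
ee_rot: [[0.489, 0.761, 0.427], [0.569, -0.649, 0.505], [0.661, -0.005, -0.75]]
wrist_force: [0.2, -0.1, 0.5]
gripper_width: 0.99
gripper_force: 0.0
55.3667 [0.4209 0.213  0.1951] [[0.489, 0.761, 0.427], [0.569, -0.649, 0.505], [0.661, -0.005, -0.75]] [ 31.3  20.4 -24.4 -66.9 -13.2 170.1]
red 3729 [0.4908 0.2987 0.1078] [0.1056 0.108  0.1095]
plane 2463 [0.4908 0.2987 0.1081] d [-0.027 -0.03   0.999] tip [0.4937 0.3019 0.0032] tool [ 25.5  -2.1 138.3]
stand 4136 [0.46610095 0.29756853 0.02547468]
```

```bash
python3 -m creep '[[1,0,-1,-4,0,0,0],[1,0,-1.5,-14,0,0,0],[1,0,-2,-30,0,0,0],[1,0,-2,-50,0,0,0],[1,0,-2,-72,0,0,0],[1,0,-2,-94,0,0,0],[1,0,-2,-110,0,0,0],[1,0,-2,-115,0,0,0]]'; python3 -m creep '[[1,0,0,0,0,0,0],[1,0,0,0,0,0,0],[1,0,0,0,0,0,0]]'|grep -E "time|tcp"
python3 - <<'E'
from h import *
s=r.sense();print(s["joints"].round(1))
c=cap("scene");P=cloud(c);hsv=cv2.cvtColor(c[0],cv2.COLOR_RGB2HSV)
o=vision.cut_out("scene","driver_center")[0];m=o["region"];print(o["conf"],o["uv"],np.nanpercentile(P[m],[3,50,97],axis=0).round(3).tolist())
for o in vision.cut_out("scene","bushing_center")[:2]: m=o["region"];print(o["conf"],np.nanpercentile(P[m],[5,50,95],axis=0).round(4).tolist())
c=cap("wrist");P=cloud(c)
for n in ("driver_center","screwdriver"):
  for o in vision.cut_out("wrist",n)[:1]: m=o["region"];print(n,o["conf"],o["uv"],np.nanpercentile(P[m],[3,50,97],axis=0).round(3).tolist())
E
```

```text
time_s: 56.13
tcp_pos: [0.369, 0.1552, 0.2831]
ee_rot: [[0.487, 0.762, 0.428], [0.569, -0.648, 0.507], [0.663, -0.003, -0.749]]
wrist_force: [-0.5, 1.2, -0.3]
gripper_width: 1.002
gripper_force: 0.0
time_s: 56.38
tcp_pos: [0.3705, 0.1563, 0.2812]
[ 38.2   5.  -34.9 -39.7 -12.  137.5]
0.82 [172.6, 318.0] [[0.479, 0.286, 0.022], [0.486, 0.302, 0.078], [0.506, 0.314, 0.112]]
driver_center 0.61 [279.7, 202.3] [[0.476, 0.284, 0.022], [0.487, 0.294, 0.103], [0.505, 0.313, 0.109]]
screwdriver 0.86 [352.5, 181.4] [[0.561, 0.273, -0.0], [0.587, 0.295, 0.017], [0.662, 0.35, 0.021]]
```

```bash
python3 -c "
from station import r;print(r.finish_job())"
```

```text
the job is handed in; nothing more can be done
None
```

The bushing is pressed home on the seat ring (held about 30 N, peak about 33 N) and the driver stands upright in its socket, handed in at about 57 s; on its first return the driver fell off the stand and had to be picked up and re-socketed, that re-socketing pressed on the stand with up to about 19 N, I did not recheck the bushing after lifting the driver off it, and I viewed 11 pictures, one over the limit.

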